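Check and load the punnet shuttle

ROBOT

A 6-joint arm with a two-finger parallel gripper is mounted at the origin on the work surface. World frame = base frame: x ahead of the robot, y to its left, z up, the work surface at z = 0. Lengths are in m, angles in rad, forces in N, time in s.
With the tool pointing down it reaches from about 0.3 to 0.875 m from the base axis. Payload 6.4 kg.
Tool frame: the origin (TCP) lies where the fingers leave the gripper's body, on its centre line; the fingertips stand arm.finger_overhang ahead of it and the grasp point (between the pads) lies 45 mm ahead of it (arm.finger_overhang is the distance from the TCP to the fingertips, in m); z points along the fingers, y is the direction in which the jaws open and shut (so a half turn about z gives the same grasp; the last joint's range is limited). The gripper opens to 88 mm and grips with 3 to 60 N. Pads are 18 mm wide; open, the fingers measure 123 mm over their backs; the gripper's body (75 mm by 187 mm) begins 45 mm behind the grasp point.
Start: joints at [-1.474, 0.181, 1.607, -0, 1.354, -0.206], TCP at [0.171, -0.549, 0.303] pointing down, gripper open.
Joint ranges: [-2.99, 2.99], [-0.89, 2.07], [0.3, 2.58], [-1.14, 4.28], [0, 2.63], [-3.12, 3.12]. Speed limits (rad/s): [2.57, 2.57, 3.01, 3.14, 3.14, 3.14].

INTERFACE

Orientations are given as [roll, pitch, yaw] about the fixed x, y, z axes, in that order (R = Rz(yaw) Ry(pitch) Rx(roll)).
In Python, from plant import get_state, grab_frame, ticket, arm gives the robot as it stands.
- The arm moves only by the shell command python3 -m creep 'ROWS' [OPENING] [FORCE]. ROWS is JSON, a list of rows, each an object of numbers: "dx", "dy", "dz": the shift along the tool's x, y, z in mm; "roll": the turn about the tool's z in rad. A call has 1 to 12 rows; each row shifts and turns the commanded pose from where the row before left it, along the tool's axes as they then stand; what a row does not reach is not made up. A row lasts 1/10 s, in which the tool goes at most 50 mm and 8.59 degrees, less where a joint would pass 70% of its speed; a pose out of reach is approached as far as the arm can. A call with a gripper value outside its range is refused whole. OPENING is the opening in per cent of the stroke, from 0 (shut) to 100 (fully open), set as the call begins (- or left out, the last holds). The fingers move at their own pace and stop on an object; FORCE is the grip in N (left out, the last holds). Time passes only in rows, so rows that do not move let the fingers close. It gives the time, the measured TCP pose, the force and the opening at its end, in the units of the state.
- get_state(): the state, without advancing time (a new reading comes with each control period).
- grab_frame(name): name is "side" or "top"; returns a dict with "image" (480x640x3 uint8, blue, green, red), "camera_matrix" (3x3 intrinsics, pixels), "extrinsics" (4x4, takes a point from world to camera coordinates). Camera axes: x right, y down, z forward; pixel columns grow to the right and rows downward; lengths in m; the calibration is good to about 2 mm. A picture is of the moment at which its call begins. There is no depth.
- ticket.hand_in(): hands the job in, once; it reports no verdict.
The state is a dict: "t": time; "qpos": joint angles; "qd": joint speeds; "joint_torque": joint torques, N m; "tcp_pos": TCP position; "orientation": TCP orientation; "wrist_force": force on the tool from outside, world axes, zero at the start; "wrist_torque": the same for the moment, N m; "width": finger opening in m.
Only numpy, scipy, OpenCV 4.12 (cv2) and the standard library are available. Lean on these libraries where they do the work, as an engineer would, in place of code of your own. Each camera call takes 0.05 s, during which the arm holds its last target.

TASK

Stroke the empty shuttle carriage steadily by its black handle through its full travel to feel for sticky spots: first right up to the green stop, then all the way back to the yellow stop. There push the red brake lever fully down to lock it and stand every punnet of green berries upright and flat inside the steel tray, then flick the lever well up again, run the loaded carriage steadily right up to the green stop and push the brake lever fully down. Never slam the carriage, and leave the punnet of red berries, the tape and the bottle where they are.

Things in the scene. Friction and masses are not known exactly. Their poses are not given: they have to be found in the camera images.
- carriage (a joint): Slide of the tray carriage on the blue shuttle base, m: 0 = against the YELLOW stop (loading end), 0.24 = against the GREEN stop (dispatch end), hard stops at both. Grows along the tray's own +y. The carriage weighs 1.2 kg, drags with about 4 N and stays where it is left. With the brake down at either stop it can move only about 6 mm.
- brake (a joint): Kick-down brake lever on the carriage, rad: 0 = level, fully down (locked); 0.95 = fully up (released). It stays where it is left (about 0.12 N m of friction). A tongue under the lever, 60 mm from the pivot, drops behind one dark keeper post on the base when the carriage is within about 6 mm of a stop; elsewhere it does not lock. With the lever up the carriage runs free.
- tray (a point): Centre of the flat floor of the stainless tray on the carriage (floor 55 mm above the table). The point moves with the carriage. Axes: y along the slide towards the green stop, z up, x away from the robot. Inside, the tray is 124 mm (x) by 224 mm (y), with a rim 12 mm high, 5 mm thick. Room for three punnets side by side with their long sides along x, 77 mm apart along y.
- handle (a point): Grip point of the upright black handle on the carriage's robot side: a bar 16 mm (x) by 30 mm (y); the point is 20 mm below its top end, 100 mm above the table, at (-100, +75) mm from the tray centre in the tray's x, y. Axes as the tray's.
- brake_pivot (a point): Pivot of the brake lever, on the carriage at (-100, +15) mm from the tray centre in the tray's x, y, 85 mm above the table. Axes as the tray's. The lever turns about the x axis through it: its free end points along the tray's -y when down and swings up. 27 mm free between lever and tray.
- brake_tip (a point): Middle of the red end of the brake lever, 78 mm from the pivot along the lever's own -y. The lever bar is 14 mm wide (x), 12 mm thick, 95 mm long from the pivot.
- punnet0_mid (a point): Closed clear fruit punnet full of GREEN berries, white rim: a box 50 mm wide (own x) by 100 mm long (own y) by 60 mm high, 0.2 kg, rigid. This point is its centre, 30 mm above its underside; z up. May be absent (None).
- punnet1_mid (a point): Closed clear fruit punnet full of GREEN berries, white rim: a box 50 mm wide (own x) by 100 mm long (own y) by 60 mm high, 0.2 kg, rigid. This point is its centre, 30 mm above its underside; z up. May be absent (None).
- punnet2_mid (a point): Closed clear fruit punnet full of GREEN berries, white rim: a box 50 mm wide (own x) by 100 mm long (own y) by 60 mm high, 0.2 kg, rigid. This point is its centre, 30 mm above its underside; z up. May be absent (None).
- punnet3_mid (a point): Closed clear fruit punnet full of GREEN berries, white rim: a box 50 mm wide (own x) by 100 mm long (own y) by 60 mm high, 0.2 kg, rigid. This point is its centre, 30 mm above its underside; z up. May be absent (None).
- punnet_red_mid (a point): Centre of a punnet of RED berries, same size and shape as the green ones; stays on the table.
- tape_mid (a point): Bystander: centre of a brown tape roll lying flat, 100 mm across, 45 mm high.
- spray_mid (a point): Bystander: centre of a white bottle, 64 mm across, 150 mm high, standing.

How it is judged:
By the outcome, as a careful person would: the job done as asked, in the order asked, and still so for the second after the job is handed in, with the robot touching nothing.
Of punnet0, punnet1, punnet2, punnet3 only 2 to 3 are there at a start; the rules pass over those that are not, and their reading is None.
At some moment in a run one of punnet0, punnet1, punnet2, punnet3 may be knocked a few centimetres aside while the robot is not near it.
It also fails if it takes over 200 s, if anything falls off the work surface, if the arm or the gripper's body presses on something with over 40 N, if the wrist force passes 120 N, or if a joint passes its speed limit or range.

## Working session

There is one attempt and no reset: what is moved stays moved. The work goes in short steps, Python scripts to look and compute and a shell command to move; the robot and the scene stay as the last step left them, time stands still between calls to the robot, and variables do not carry over. Pictures are saved under pics/ and viewed, and the job is handed in when it is done.

```bash
ls; mkdir -p pics; python3 - <<'E'
from plant import get_state, grab_frame, ticket, arm
import cv2
s=get_state()
for k in s: print(k,s[k])
print(arm.finger_overhang,[a for a in dir(arm) if a[0]!='_'])
for n in('side','top'):
    f=grab_frame(n); cv2.imwrite(f'pics/{n}0.png',f['image']); print(f['camera_matrix'],f['extrinsics'])
E
```

```text
pics
t 0.0
qpos [-1.47431611e+00  1.81497769e-01  1.60798078e+00 -2.75610564e-05
  1.35381351e+00 -2.06295928e-01]
qd [-0.0007119  -0.00153276 -0.00230248  0.00018264 -0.00019715 -0.00103417]
joint_torque [-8.50852175e-04 -4.33869123e+01 -3.41854227e+01  7.02251424e-02
  3.84122471e-02 -1.42136614e-04]
tcp_pos [ 0.17141935 -0.54841144  0.30184754]
orientation [-3.13992377e+00 -3.21765447e-04  3.02781834e-01]
wrist_force [-0.51135558  0.97315349  0.24305797]
wrist_torque [0.0403758  0.02007288 0.02989272]
width 0.08806967026031993
0.064 ['Unreachable', 'finger_overhang']
[[609.81947018   0.         312.73898308]
 [  0.         609.81947018 238.85361185]
 [  0.           0.           1.        ]] [[-0.97857589 -0.20555701  0.01164215  0.5641823 ]
 [-0.1075192   0.46199665 -0.88034011  0.14857722]
 [ 0.17558145 -0.86273136 -0.47420011  1.23949374]
 [ 0.          0.          0.          1.        ]]
[[524.46380315   0.         318.16110261]
 [  0.         524.46380315 235.5838164 ]
 [  0.           0.           1.        ]] [[-0.00253692 -0.99998006 -0.00578233  0.01656066]
 [-0.99435924  0.00313571 -0.10601826  0.56599012]
 [ 0.10603428  0.00548076 -0.99434737  1.4845818 ]
 [ 0.          0.          0.          1.        ]]
```

View pics/side0.png

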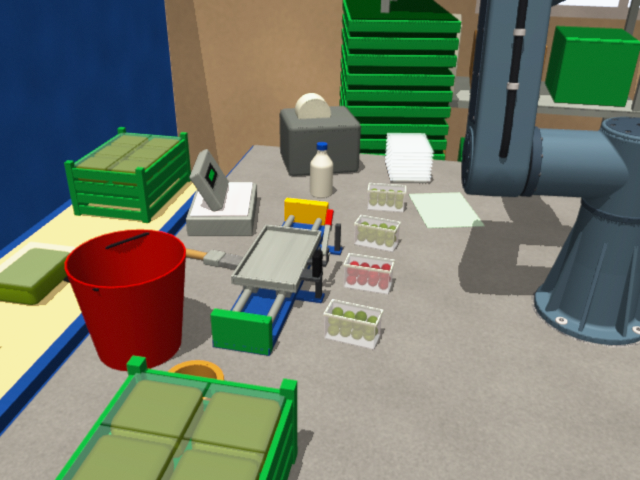

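View pics/top0.png

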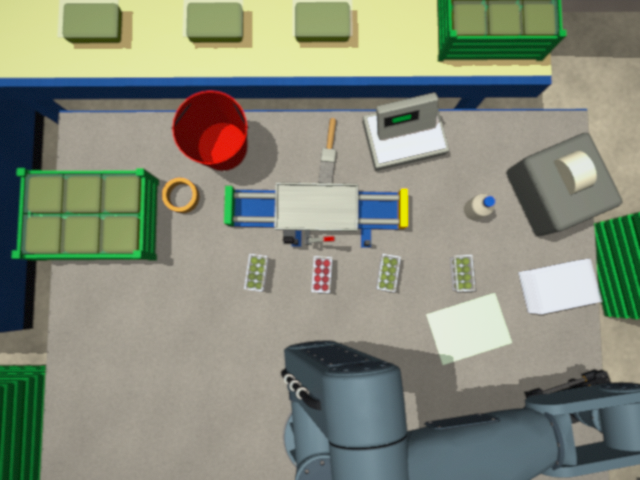

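```bash
cat > h.py <<'E'
from plant import get_state, grab_frame, ticket, arm
import cv2, numpy as np
def pix2w(f,u,v,z):
    K=f['camera_matrix'];E=f['extrinsics'];R=E[:3,:3];t=E[:3,3]
    d=R.T@np.linalg.solve(K,[u,v,1.]);c=-R.T@t
    return c+d*(z-c[2])/d[2]
def w2pix(f,p):
    E=f['extrinsics'];q=f['camera_matrix']@(E[:3,:3]@np.array(p)+E[:3,3]);return q[:2]/q[2]
def crop(f,x0,y0,x1,y1,s,name):
    im=f['image'][y0:y1,x0:x1]; im=cv2.resize(im,None,fx=s,fy=s,interpolation=cv2.INTER_CUBIC)
    for x in range((x0+19)//20*20,x1,20): cv2.putText(im,str(x),((x-x0)*s,8),0,.3,(0,0,255),1);cv2.line(im,((x-x0)*s,0),((x-x0)*s,im.shape[0]),(0,0,255) if x%100==0 else (120,120,120),1)
    for y in range((y0+19)//20*20,y1,20): cv2.putText(im,str(y),(0,(y-y0)*s+4),0,.3,(0,0,255),1);cv2.line(im,(0,(y-y0)*s),(im.shape[1],(y-y0)*s),(0,0,255) if y%100==0 else (120,120,120),1)
    cv2.imwrite('pics/'+name,im)
def st():
    s=get_state(); print(round(s['t'],2),np.round(s['tcp_pos'],4),np.round(s['orientation'],3),np.round(s['wrist_force'],1),round(s['width'],4))
E
python3 - <<'E'
from h import *
f=grab_frame('top'); crop(f,215,170,415,310,4,'t1.png'); 
f=grab_frame('side'); crop(f,200,170,410,350,3,'s1.png')
E
```

```text
(no output)
```

View pics/t1.png

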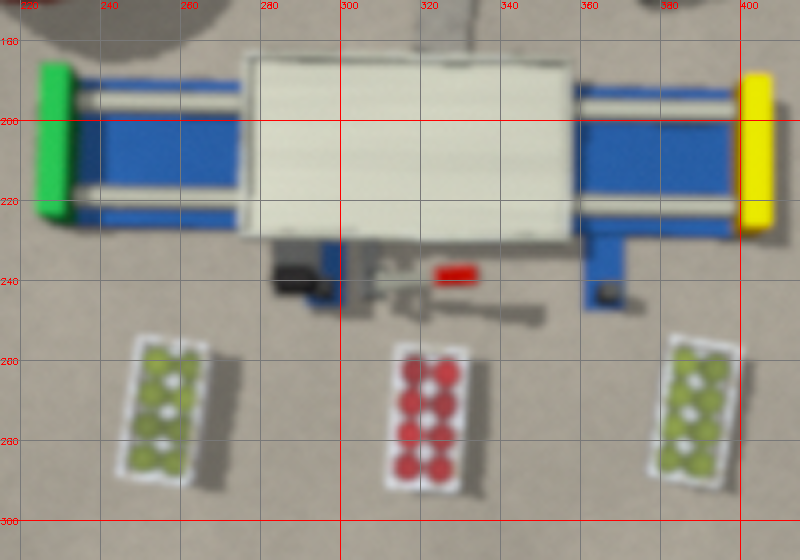

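View pics/s1.png

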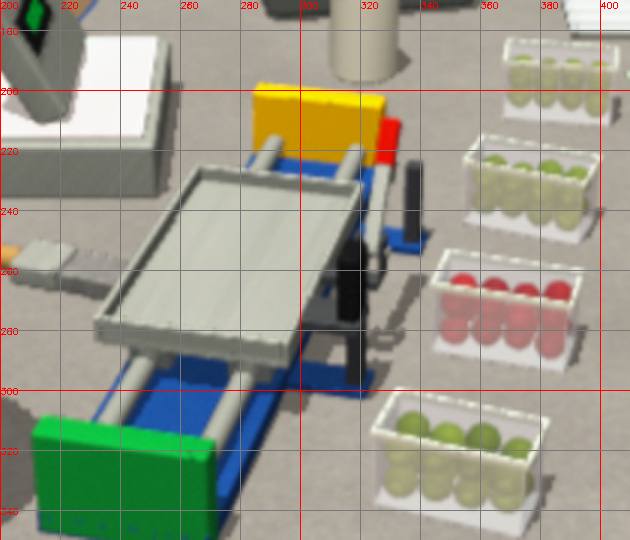

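```bash
python3 - <<'E'
from h import *
f=grab_frame('top')
def p(n,u,v,z): print(n,np.round(pix2w(f,u,v,z),4))
for n,u,v,z in [('rimTL',277,184,.067),('rimTR',357.5,186,.067),('rimBL',275.5,228.5,.067),('rimBR',358,230,.067),
 ('handle',288.5,239.5,.12),('railL',240,215.5+3,.04),('railR',398,220.5,.04),('railL2',240,195,.04),('railR2',398,197,.04),('leverend',329,238.5,.16),
 ('g0',256,272.2,.06),('r',321.5,274,.06),('g1',389.5,272.5,.06)]: p(n,u,v,z)
crop(f,430,230,530,320,7,'t2.png'); 
E
```

```text
rimTL [0.7102 0.1316 0.067 ]
rimTR [ 0.7036 -0.0975  0.067 ]
rimBL [0.5826 0.1351 0.067 ]
rimBR [ 0.5776 -0.0976  0.067 ]
handle [0.546 0.095 0.12 ]
railL [0.6152 0.24   0.04  ]
railR [ 0.6079 -0.2148  0.04  ]
railL2 [0.6839 0.2409 0.04  ]
railR2 [ 0.6764 -0.2161  0.04  ]
leverend [ 0.5444 -0.0143  0.16  ]
g0 [0.4599 0.1898 0.06  ]
r [0.4543 0.0057 0.06  ]
g1 [ 0.458  -0.1852  0.06  ]
```

View pics/t2.png

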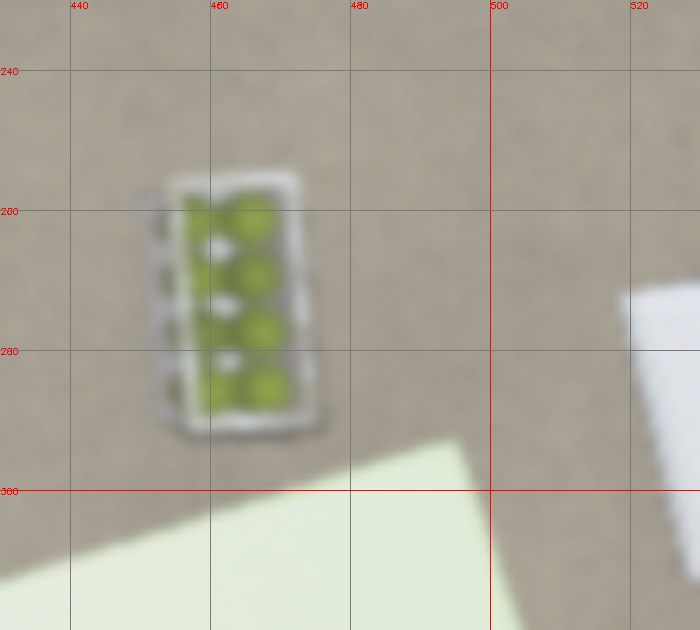

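```bash
cat >> h.py <<'E'
def go(x,y,z,yaw=None):
    "print tool-frame mm shift to put TCP at x,y,z (world) from measured pose"
    s=get_state();r,p,w=s['orientation'];
    from scipy.spatial.transform import Rotation as Ro
    R=Ro.from_euler('xyz',[r,p,w]).as_matrix()
    d=R.T@(np.array([x,y,z])-s['tcp_pos'])*1000
    print('tool shift mm',np.round(d,1), 'roll', None if yaw is None else round(-((yaw-w+np.pi)%(2*np.pi)-np.pi),4))
E
python3 -m creep '[{"roll":-0.14},{"roll":-0.14},{"roll":-0.14},{"roll":-0.14},{"roll":-0.14},{"roll":-0.14},{"roll":-0.14},{"roll":-0.14},{"roll":-0.13}]' 50 40; python3 -c "
from h import *
st(); go(.545,.0948,.22,1.553)"
```

```text
0.25 [ 0.1715 -0.5487  0.3023] [-3.141 -0.     0.303] [ 0.2 -0.7  0. ] 0.0878
tool shift mm [ 548.4 -502.7   82.8] roll -1.2502$[0]: bad value
```

```bash
python3 -m creep '[{"dx":0,"dy":0,"dz":0,"roll":-0.14}]' 50 40; python3 -m creep --help;python3 -c "
from h import *
st()"
```

```text
t: 0.35
tcp_pos: [0.1715, -0.5488, 0.3025]
orientation: [-3.141, -0.0, 0.444]
wrist_force: [-0.4, 0.6, -0.2]
width: 0.0824
0.35 [ 0.1715 -0.5488  0.3025] [-3.141 -0.     0.444] [-0.4  0.6 -0.2] 0.0824invalid input: not JSON, or not a number
```

All keys are needed in each row.

```bash
python3 -m creep '[{"dx":0,"dy":0,"dz":0,"roll":-0.14},{"dx":0,"dy":0,"dz":0,"roll":-0.14},{"dx":0,"dy":0,"dz":0,"roll":-0.14},{"dx":0,"dy":0,"dz":0,"roll":-0.14},{"dx":0,"dy":0,"dz":0,"roll":-0.14},{"dx":0,"dy":0,"dz":0,"roll":-0.14},{"dx":0,"dy":0,"dz":0,"roll":-0.14},{"dx":0,"dy":0,"dz":0,"roll":-0.13}]'; python3 -c "
from h import *
go(.545,.0948,.22,1.553)"
```

```text
t: 1.15
tcp_pos: [0.1715, -0.5488, 0.3025]
orientation: [-3.142, -0.0, 1.558]
wrist_force: [-0.4, -0.2, -0.7]
width: 0.044
tool shift mm [648.1 365.5  82.8] roll 0.0054
```

```bash
python3 -m creep '[{"dx":36,"dy":20,"dz":0,"roll":0},{"dx":36,"dy":20,"dz":0,"roll":0},{"dx":36,"dy":20,"dz":0,"roll":0},{"dx":36,"dy":20,"dz":0,"roll":0},{"dx":36,"dy":20,"dz":0,"roll":0},{"dx":36,"dy":20,"dz":0,"roll":0},{"dx":36,"dy":20,"dz":0,"roll":0},{"dx":36,"dy":20,"dz":0,"roll":0},{"dx":36,"dy":20,"dz":0,"roll":0},{"dx":36,"dy":20,"dz":0,"roll":0},{"dx":36,"dy":20,"dz":0,"roll":0},{"dx":36,"dy":20,"dz":0,"roll":0}]'; python3 -c "
from h import *
go(.545,.0948,.22,1.553)"
```

```text
t: 2.35
tcp_pos: [0.4198, -0.1196, 0.3029]
orientation: [3.141, 0.0, 1.553]
wrist_force: [0.9, -0.1, -0.1]
width: 0.044
tool shift mm [216.7 121.3  82.9] roll -0.0003
```

```bash
python3 -m creep '[{"dx":36,"dy":20,"dz":0,"roll":0},{"dx":36,"dy":20,"dz":0,"roll":0},{"dx":36,"dy":20,"dz":15,"roll":0},{"dx":36,"dy":20,"dz":22,"roll":0},{"dx":36,"dy":20,"dz":22,"roll":0},{"dx":36,"dy":21,"dz":22,"roll":0},{"dx":0,"dy":0,"dz":0,"roll":0},{"dx":0,"dy":0,"dz":0,"roll":0}]'; python3 - <<'E'
from h import *
go(.545,.0948,.145,1.553)
f=grab_frame('side'); crop(f,240,130,440,330,3,'s2.png')
f=grab_frame('top'); cv2.imwrite('pics/t3.png',f['image'])
E
```

```text
t: 3.15
tcp_pos: [0.5436, 0.0933, 0.2206]
orientation: [-3.139, 0.0, 1.555]
wrist_force: [0.3, 0.2, 0.0]
width: 0.0439
tool shift mm [ 1.6  1.5 75.6] roll 0.002
```

View pics/s2.png

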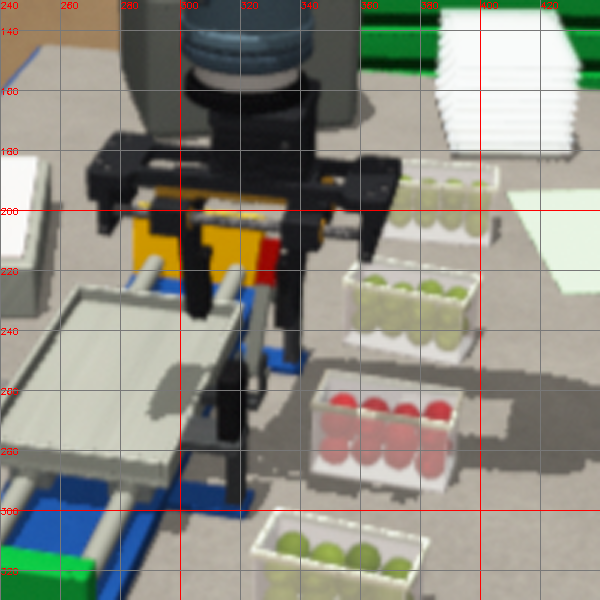

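```bash
python3 -m creep '[{"dx":1.5,"dy":1.5,"dz":20,"roll":0},{"dx":0,"dy":0,"dz":20,"roll":0},{"dx":0,"dy":0,"dz":18,"roll":0},{"dx":0,"dy":0,"dz":12,"roll":0},{"dx":0,"dy":0,"dz":5.5,"roll":0},{"dx":0,"dy":0,"dz":0,"roll":0},{"dx":0,"dy":0,"dz":0,"roll":0}]'; python3 - <<'E'
from h import *
st()
f=grab_frame('side'); crop(f,240,130,440,330,3,'s3.png')
E
```

```text
t: 3.95
tcp_pos: [0.5462, 0.0937, 0.1472]
orientation: [3.14, 0.0, 1.552]
wrist_force: [-0.5, -0.2, -0.0]
width: 0.0437
3.95 [0.5462 0.0937 0.1472] [3.14  0.    1.552] [-0.5 -0.2 -0. ] 0.0437
```

View pics/s3.png

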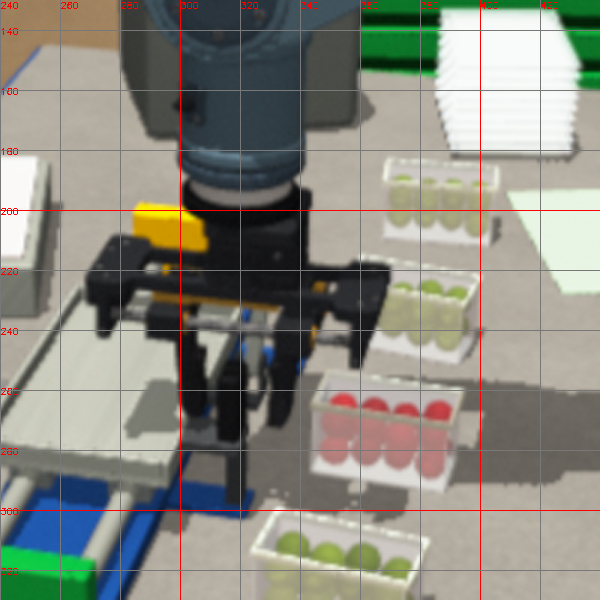

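```bash
python3 -m creep '[{"dx":0,"dy":0,"dz":1,"roll":0},{"dx":0,"dy":0,"dz":0,"roll":0},{"dx":0,"dy":0,"dz":0,"roll":0},{"dx":0,"dy":0,"dz":0,"roll":0},{"dx":0,"dy":0,"dz":0,"roll":0},{"dx":0,"dy":0,"dz":0,"roll":0},{"dx":0,"dy":0,"dz":0,"roll":0},{"dx":0,"dy":0,"dz":0,"roll":0}]' 0 25
```

```text
t: 4.8
tcp_pos: [0.5485, 0.0939, 0.1459]
orientation: [3.134, -0.0, 1.552]
wrist_force: [12.6, 1.2, -8.6]
width: 0.0157
```

```bash
python3 -m creep '[{"dx":0,"dy":1.5,"dz":-0.5,"roll":0},{"dx":0,"dy":1,"dz":-0.5,"roll":0},{"dx":0,"dy":0,"dz":0,"roll":0},{"dx":0,"dy":0,"dz":0,"roll":0}]'
```

```text
t: 5.2
tcp_pos: [0.5488, 0.0939, 0.1459]
orientation: [3.14, -0.0, 1.553]
wrist_force: [7.1, 0.1, -8.0]
width: 0.0155
```

```bash
python3 -m creep '[{"dx":1,"dy":0,"dz":0,"roll":0},{"dx":2,"dy":0,"dz":0,"roll":0},{"dx":3,"dy":0,"dz":0,"roll":0},{"dx":4,"dy":0,"dz":0,"roll":0},{"dx":4,"dy":0,"dz":0,"roll":0},{"dx":4,"dy":0,"dz":0,"roll":0},{"dx":4,"dy":0,"dz":0,"roll":0},{"dx":4,"dy":0,"dz":0,"roll":0},{"dx":4,"dy":0,"dz":0,"roll":0},{"dx":4,"dy":0,"dz":0,"roll":0},{"dx":4,"dy":0,"dz":0,"roll":0},{"dx":4,"dy":0,"dz":0,"roll":0}]'
```

```text
t: 6.4
tcp_pos: [0.5496, 0.1351, 0.1459]
orientation: [3.14, 0.002, 1.553]
wrist_force: [5.8, -4.5, -6.9]
width: 0.0156
```

```bash
python3 -m creep '[{"dx":4,"dy":0,"dz":0,"roll":0},{"dx":4,"dy":0,"dz":0,"roll":0},{"dx":4,"dy":0,"dz":0,"roll":0},{"dx":4,"dy":0,"dz":0,"roll":0},{"dx":4,"dy":0,"dz":0,"roll":0},{"dx":4,"dy":0,"dz":0,"roll":0},{"dx":4,"dy":0,"dz":0,"roll":0},{"dx":4,"dy":0,"dz":0,"roll":0},{"dx":4,"dy":0,"dz":0,"roll":0},{"dx":4,"dy":0,"dz":0,"roll":0},{"dx":4,"dy":0,"dz":0,"roll":0},{"dx":4,"dy":0,"dz":0,"roll":0}]'; python3 - <<'E'
from h import *
f=grab_frame('top'); crop(f,215,170,415,310,4,'t4.png')
f=grab_frame('side'); crop(f,190,190,390,370,3,'s4.png')
E
```

```text
t: 7.6
tcp_pos: [0.5506, 0.1831, 0.1459]
orientation: [3.14, 0.002, 1.553]
wrist_force: [6.2, -4.6, -6.9]
width: 0.0161
```

View pics/t4.png

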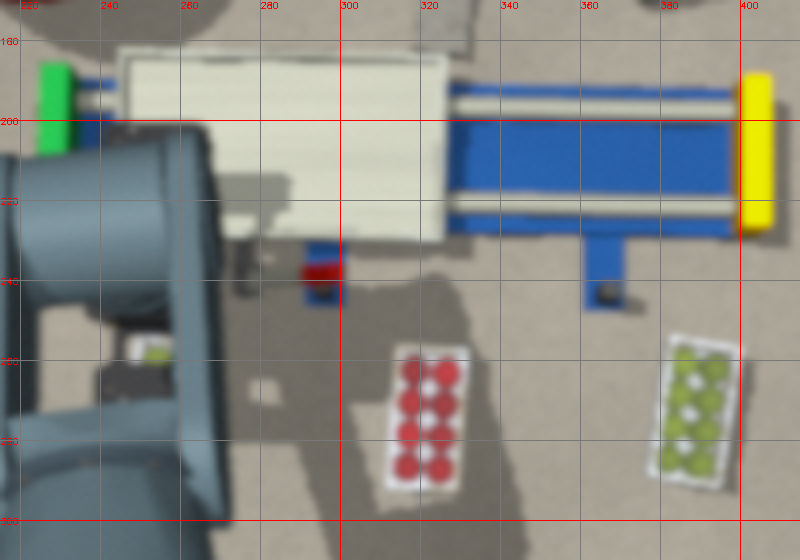

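View pics/s4.png

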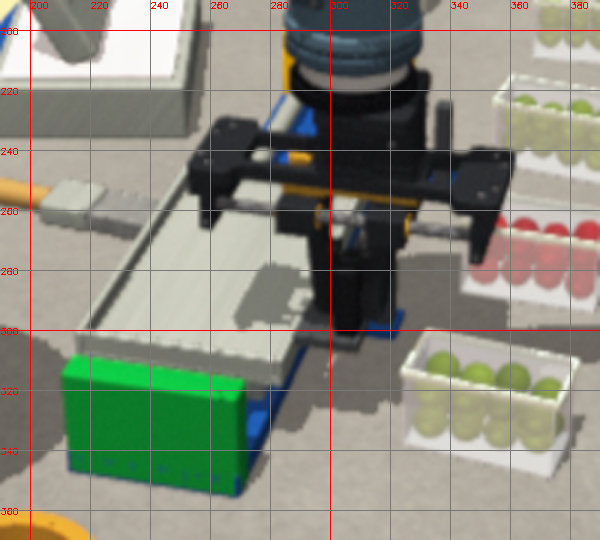

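```bash
python3 -m creep '[{"dx":3,"dy":0,"dz":0,"roll":0},{"dx":3,"dy":0,"dz":0,"roll":0},{"dx":3,"dy":0,"dz":0,"roll":0},{"dx":2,"dy":0,"dz":0,"roll":0},{"dx":2,"dy":0,"dz":0,"roll":0},{"dx":2,"dy":0,"dz":0,"roll":0},{"dx":1.5,"dy":0,"dz":0,"roll":0},{"dx":1.5,"dy":0,"dz":0,"roll":0},{"dx":1.5,"dy":0,"dz":0,"roll":0}]'
```

```text
t: 8.6
tcp_pos: [0.5509, 0.2025, 0.1459]
orientation: [3.14, 0.002, 1.553]
wrist_force: [5.8, -3.8, -5.8]
width: 0.0161
```

```bash
python3 -m creep '[{"dx":1.5,"dy":0,"dz":0,"roll":0},{"dx":1.5,"dy":0,"dz":0,"roll":0},{"dx":1.5,"dy":0,"dz":0,"roll":0},{"dx":1.5,"dy":0,"dz":0,"roll":0}]'
```

```text
t: 9.0
tcp_pos: [0.5511, 0.2084, 0.1459]
orientation: [3.14, 0.002, 1.553]
wrist_force: [6.5, -4.4, -6.6]
width: 0.0156
```

```bash
python3 -m creep '[{"dx":1.5,"dy":0,"dz":0,"roll":0},{"dx":1.5,"dy":0,"dz":0,"roll":0},{"dx":1.5,"dy":0,"dz":0,"roll":0}]'
```

```text
t: 9.3
tcp_pos: [0.5511, 0.2129, 0.1459]
orientation: [3.14, 0.002, 1.553]
wrist_force: [6.1, -5.0, -6.1]
width: 0.0157
```

```bash
python3 -m creep '[{"dx":1.5,"dy":0,"dz":0,"roll":0},{"dx":1.5,"dy":0,"dz":0,"roll":0}]'
```

```text
t: 9.5
tcp_pos: [0.5512, 0.215, 0.1459]
orientation: [3.14, 0.004, 1.553]
wrist_force: [5.6, -13.5, -3.9]
width: 0.0158
```

```bash
python3 -m creep '[{"dx":1,"dy":0,"dz":0,"roll":0},{"dx":1,"dy":0,"dz":0,"roll":0}]'
```

```text
t: 9.7
tcp_pos: [0.5512, 0.2153, 0.1458]
orientation: [3.141, 0.007, 1.553]
wrist_force: [4.3, -20.9, -2.6]
width: 0.0159
```

```bash
python3 -m creep '[{"dx":1,"dy":0,"dz":0,"roll":0},{"dx":1,"dy":0,"dz":0,"roll":0}]'
```

```text
t: 9.9
tcp_pos: [0.5513, 0.2157, 0.1459]
orientation: [-3.142, 0.01, 1.553]
wrist_force: [3.9, -27.2, -0.2]
width: 0.016
```

```bash
python3 -m creep '[{"dx":-1,"dy":0,"dz":0,"roll":0},{"dx":-2,"dy":0,"dz":0,"roll":0},{"dx":-3,"dy":0,"dz":0,"roll":0},{"dx":-4,"dy":0,"dz":0,"roll":0},{"dx":-4,"dy":0,"dz":0,"roll":0},{"dx":-4,"dy":0,"dz":0,"roll":0},{"dx":-4,"dy":0,"dz":0,"roll":0},{"dx":-4,"dy":0,"dz":0,"roll":0},{"dx":-4,"dy":0,"dz":0,"roll":0},{"dx":-4,"dy":0,"dz":0,"roll":0},{"dx":-4,"dy":0,"dz":0,"roll":0},{"dx":-4,"dy":0,"dz":0,"roll":0}]'
```

```text
t: 11.1
tcp_pos: [0.5504, 0.1794, 0.1459]
orientation: [3.139, -0.001, 1.553]
wrist_force: [6.9, 4.2, -8.5]
width: 0.016
```

```bash
python3 -m creep '[{"dx":-4,"dy":0,"dz":0,"roll":0},{"dx":-4,"dy":0,"dz":0,"roll":0},{"dx":-4,"dy":0,"dz":0,"roll":0},{"dx":-4,"dy":0,"dz":0,"roll":0},{"dx":-4,"dy":0,"dz":0,"roll":0},{"dx":-4,"dy":0,"dz":0,"roll":0},{"dx":-4,"dy":0,"dz":0,"roll":0},{"dx":-4,"dy":0,"dz":0,"roll":0},{"dx":-4,"dy":0,"dz":0,"roll":0},{"dx":-4,"dy":0,"dz":0,"roll":0},{"dx":-4,"dy":0,"dz":0,"roll":0},{"dx":-4,"dy":0,"dz":0,"roll":0}]'
```

```text
t: 12.3
tcp_pos: [0.5495, 0.1315, 0.1459]
orientation: [3.139, -0.001, 1.553]
wrist_force: [7.4, 4.9, -7.5]
width: 0.0158
```

```bash
python3 -m creep '[{"dx":-4,"dy":0,"dz":0,"roll":0},{"dx":-4,"dy":0,"dz":0,"roll":0},{"dx":-4,"dy":0,"dz":0,"roll":0},{"dx":-4,"dy":0,"dz":0,"roll":0},{"dx":-4,"dy":0,"dz":0,"roll":0},{"dx":-4,"dy":0,"dz":0,"roll":0},{"dx":-4,"dy":0,"dz":0,"roll":0},{"dx":-4,"dy":0,"dz":0,"roll":0},{"dx":-4,"dy":0,"dz":0,"roll":0},{"dx":-4,"dy":0,"dz":0,"roll":0},{"dx":-4,"dy":0,"dz":0,"roll":0},{"dx":-4,"dy":0,"dz":0,"roll":0}]'
```

```text
t: 13.5
tcp_pos: [0.5486, 0.0836, 0.1459]
orientation: [3.14, -0.001, 1.553]
wrist_force: [6.8, 4.5, -7.7]
width: 0.0158
```

```bash
python3 -m creep '[{"dx":-4,"dy":0,"dz":0,"roll":0},{"dx":-4,"dy":0,"dz":0,"roll":0},{"dx":-4,"dy":0,"dz":0,"roll":0},{"dx":-4,"dy":0,"dz":0,"roll":0},{"dx":-4,"dy":0,"dz":0,"roll":0},{"dx":-4,"dy":0,"dz":0,"roll":0},{"dx":-4,"dy":0,"dz":0,"roll":0},{"dx":-4,"dy":0,"dz":0,"roll":0},{"dx":-4,"dy":0,"dz":0,"roll":0},{"dx":-4,"dy":0,"dz":0,"roll":0},{"dx":-4,"dy":0,"dz":0,"roll":0},{"dx":-4,"dy":0,"dz":0,"roll":0}]'
```

```text
t: 14.7
tcp_pos: [0.5476, 0.0356, 0.1459]
orientation: [3.14, -0.001, 1.553]
wrist_force: [6.9, 3.5, -7.9]
width: 0.0155
```

```bash
python3 -m creep '[{"dx":-4,"dy":0,"dz":0,"roll":0},{"dx":-4,"dy":0,"dz":0,"roll":0},{"dx":-4,"dy":0,"dz":0,"roll":0},{"dx":-4,"dy":0,"dz":0,"roll":0},{"dx":-4,"dy":0,"dz":0,"roll":0},{"dx":-4,"dy":0,"dz":0,"roll":0},{"dx":-4,"dy":0,"dz":0,"roll":0},{"dx":-4,"dy":0,"dz":0,"roll":0},{"dx":-4,"dy":0,"dz":0,"roll":0},{"dx":-3,"dy":0,"dz":0,"roll":0},{"dx":-3,"dy":0,"dz":0,"roll":0},{"dx":-2,"dy":0,"dz":0,"roll":0}]'
```

```text
t: 15.9
tcp_pos: [0.5468, -0.0084, 0.1459]
orientation: [3.14, -0.001, 1.553]
wrist_force: [6.0, 4.0, -8.2]
width: 0.0157
```

```bash
python3 -m creep '[{"dx":-1.5,"dy":0,"dz":0,"roll":0},{"dx":-1.5,"dy":0,"dz":0,"roll":0},{"dx":-1.5,"dy":0,"dz":0,"roll":0},{"dx":-1.5,"dy":0,"dz":0,"roll":0},{"dx":-1.5,"dy":0,"dz":0,"roll":0},{"dx":-1.5,"dy":0,"dz":0,"roll":0}]'
```

```text
t: 16.5
tcp_pos: [0.5466, -0.0172, 0.1459]
orientation: [3.14, -0.001, 1.553]
wrist_force: [5.8, 5.1, -7.8]
width: 0.0155
```

```bash
python3 -m creep '[{"dx":-1.5,"dy":0,"dz":0,"roll":0},{"dx":-1.5,"dy":0,"dz":0,"roll":0},{"dx":-1.5,"dy":0,"dz":0,"roll":0}]'
```

```text
t: 16.8
tcp_pos: [0.5465, -0.0217, 0.1459]
orientation: [3.14, -0.001, 1.553]
wrist_force: [5.1, 4.2, -6.6]
width: 0.0158
```

```bash
python3 -m creep '[{"dx":-1,"dy":0,"dz":0,"roll":0},{"dx":-1,"dy":0,"dz":0,"roll":0},{"dx":-1,"dy":0,"dz":0,"roll":0},{"dx":-1,"dy":0,"dz":0,"roll":0}]'
```

```text
t: 17.2
tcp_pos: [0.5465, -0.0253, 0.1459]
orientation: [3.14, -0.002, 1.553]
wrist_force: [6.9, 7.9, -6.2]
width: 0.0156
```

```bash
python3 -m creep '[{"dx":-1,"dy":0,"dz":0,"roll":0},{"dx":-1,"dy":0,"dz":0,"roll":0},{"dx":-1,"dy":0,"dz":0,"roll":0}]'
```

```text
t: 17.5
tcp_pos: [0.5464, -0.0258, 0.1459]
orientation: [3.14, -0.007, 1.552]
wrist_force: [9.2, 21.9, -4.1]
width: 0.0156
```

```bash
python3 -m creep '[{"dx":1.5,"dy":0,"dz":0,"roll":0},{"dx":0,"dy":0,"dz":0,"roll":0},{"dx":0,"dy":0,"dz":0,"roll":0},{"dx":0,"dy":0,"dz":0,"roll":0},{"dx":0,"dy":0,"dz":0,"roll":0}]' 50 25
python3 -m creep '[{"dx":0,"dy":0,"dz":-10,"roll":0},{"dx":0,"dy":0,"dz":-20,"roll":0},{"dx":0,"dy":0,"dz":-30,"roll":0},{"dx":0,"dy":0,"dz":-30,"roll":0},{"dx":0,"dy":0,"dz":-30,"roll":0},{"dx":20,"dy":-30,"dz":-30,"roll":0},{"dx":40,"dy":-30,"dz":0,"roll":0},{"dx":40,"dy":-30,"dz":0,"roll":0},{"dx":40,"dy":-30,"dz":0,"roll":0},{"dx":40,"dy":-30,"dz":0,"roll":0}]' 0 25
python3 - <<'E'
from h import *
f=grab_frame('top'); crop(f,215,170,415,310,4,'t5.png')
f=grab_frame('side'); crop(f,190,150,390,330,3,'s5.png')
E
```

```text
t: 18.0
tcp_pos: [0.5459, -0.0283, 0.1463]
orientation: [-3.142, 0.0, 1.552]
wrist_force: [0.0, -0.8, -0.1]
width: 0.0447
t: 19.0
tcp_pos: [0.3979, 0.1557, 0.2972]
orientation: [3.14, -0.0, 1.552]
wrist_force: [0.4, 1.5, 0.8]
width: 0.0007
```

View pics/t5.png

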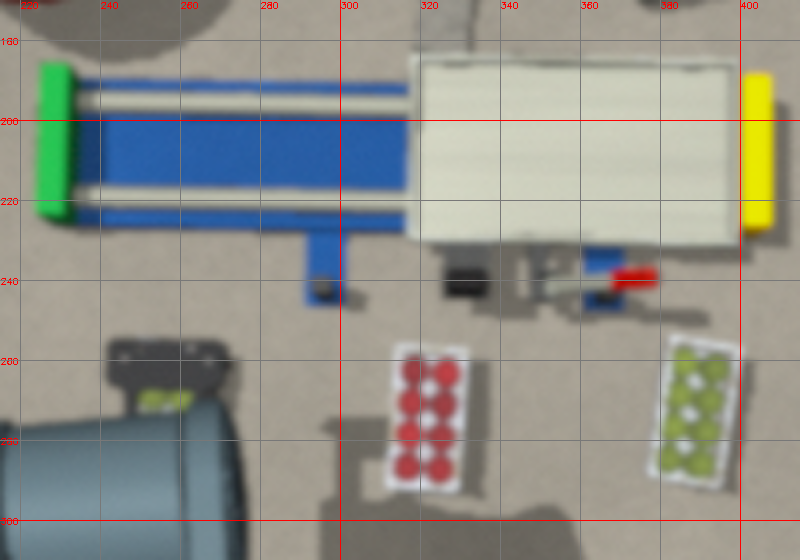

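View pics/s5.png

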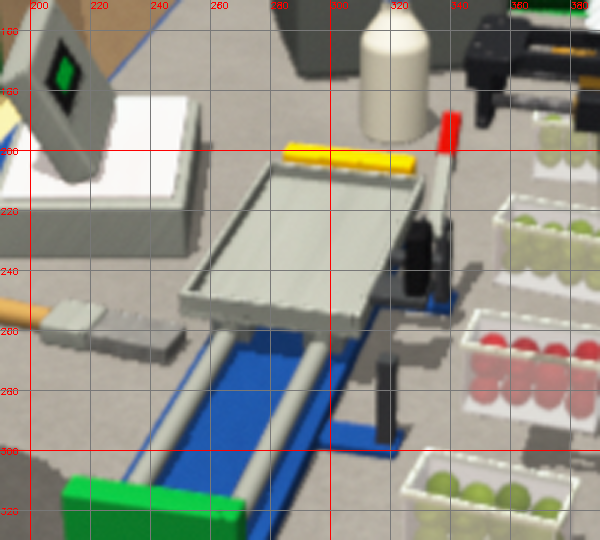

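```bash
python3 - <<'E'
from h import *
f=grab_frame('top')
c=[pix2w(f,u,v,.067) for u,v in [(318.5,184.5),(399.5,186),(317.5,229.7),(400,231)]]
print(np.round(c,4),np.round(np.mean(c,0),4))
print('handle',pix2w(f,331,240.3,.12))
print('leverred',pix2w(f,373,239.2,.153), 'red end',pix2w(f,379,239,.16))
go(.547,-.134,.297,1.551)
E
```

```text
[[ 0.7084  0.0134  0.067 ]
 [ 0.7032 -0.2169  0.067 ]
 [ 0.5788  0.0166  0.067 ]
 [ 0.5744 -0.2159  0.067 ]] [ 0.6412 -0.1007  0.067 ]
handle [ 0.5434756  -0.02034199  0.12      ]
leverred [ 0.54284152 -0.13097036  0.153     ] red end [ 0.5426266  -0.14608473  0.16      ]
tool shift mm [-2.886e+02  1.530e+02  2.000e-01] roll 0.0067
```

```bash
python3 -m creep '[{"dx":-36,"dy":19,"dz":0,"roll":0},{"dx":-36,"dy":19,"dz":0,"roll":0},{"dx":-36,"dy":19,"dz":0,"roll":0},{"dx":-36,"dy":19,"dz":0,"roll":0},{"dx":-36,"dy":19,"dz":0,"roll":0},{"dx":-36,"dy":19,"dz":0,"roll":0},{"dx":-36,"dy":19,"dz":0,"roll":0},{"dx":-35,"dy":19,"dz":10,"roll":0},{"dx":0,"dy":0,"dz":20,"roll":0},{"dx":0,"dy":0,"dz":10,"roll":0},{"dx":0,"dy":0,"dz":0,"roll":0}]'
python3 - <<'E'
from h import *
go(.546,-.1325,.155,1.551)
f=grab_frame('side'); crop(f,240,130,440,310,3,'s6.png')
E
```

```text
t: 20.25
tcp_pos: [0.5449, -0.1356, 0.2544]
orientation: [-3.138, -0.002, 1.551]
wrist_force: [-0.6, 0.2, 0.5]
width: 0.0008
tool shift mm [ 2.9  1.4 99.4] roll 0.0004
```

View pics/s6.png

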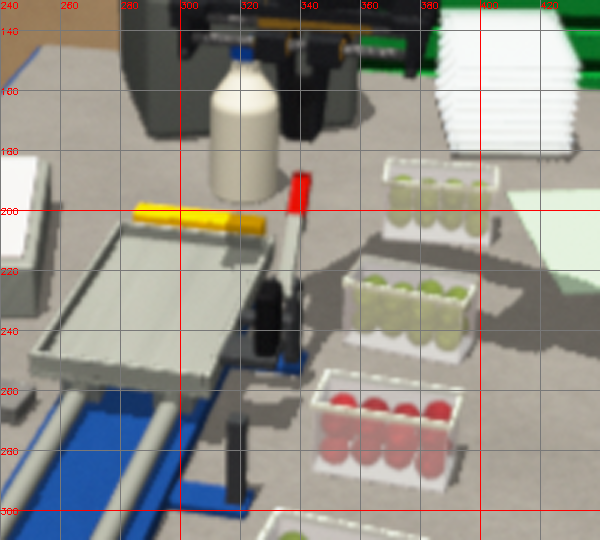

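Aligned over the lever. Press down.

```bash
python3 -m creep '[{"dx":3,"dy":1.5,"dz":10,"roll":0},{"dx":0,"dy":0,"dz":10,"roll":0},{"dx":0,"dy":0,"dz":10,"roll":0},{"dx":0,"dy":0,"dz":10,"roll":0},{"dx":0,"dy":0,"dz":10,"roll":0}]'
python3 -m creep '[{"dx":0,"dy":0,"dz":8,"roll":0},{"dx":0,"dy":0,"dz":8,"roll":0},{"dx":0,"dy":0,"dz":8,"roll":0},{"dx":0,"dy":0,"dz":7,"roll":0},{"dx":0,"dy":0,"dz":6,"roll":0},{"dx":0,"dy":0,"dz":4,"roll":0}]'
```

```text
t: 20.8
tcp_pos: [0.5476, -0.1318, 0.2055]
orientation: [3.141, 0.0, 1.553]
wrist_force: [-0.3, 0.8, 1.4]
width: 0.0006
t: 21.4
tcp_pos: [0.5475, -0.1322, 0.1647]
orientation: [-3.141, 0.0, 1.553]
wrist_force: [0.3, -1.7, 1.8]
width: 0.0005
```

```bash
python3 -m creep '[{"dx":0,"dy":0,"dz":3,"roll":0},{"dx":0,"dy":0,"dz":2,"roll":0},{"dx":0,"dy":0,"dz":2,"roll":0}]'
```

```text
t: 21.7
tcp_pos: [0.5476, -0.1321, 0.1582]
orientation: [3.141, 0.0, 1.553]
wrist_force: [-0.1, -0.3, 1.7]
width: 0.0007
```

```bash
python3 -m creep '[{"dx":0,"dy":0,"dz":1,"roll":0},{"dx":0,"dy":0,"dz":1,"roll":0},{"dx":0,"dy":0,"dz":1,"roll":0},{"dx":0,"dy":0,"dz":1,"roll":0}]'
```

```text
t: 22.1
tcp_pos: [0.5477, -0.1322, 0.1551]
orientation: [3.141, 0.0, 1.553]
wrist_force: [-5.3, 0.2, 14.7]
width: 0.0009
```

```bash
python3 -m creep '[{"dx":0,"dy":0,"dz":1,"roll":0},{"dx":0,"dy":0,"dz":1,"roll":0}]'
```

```text
t: 22.3
tcp_pos: [0.5479, -0.1322, 0.1548]
orientation: [3.141, 0.0, 1.553]
wrist_force: [-10.7, 2.9, 27.5]
width: 0.0004
```

```bash
python3 -m creep '[{"dx":0,"dy":0,"dz":-10,"roll":0},{"dx":0,"dy":0,"dz":-20,"roll":0},{"dx":0,"dy":0,"dz":-30,"roll":0},{"dx":0,"dy":-20,"dz":-40,"roll":0},{"dx":0,"dy":-30,"dz":-40,"roll":0},{"dx":10,"dy":-30,"dz":0,"roll":0},{"dx":40,"dy":-30,"dz":0,"roll":0},{"dx":40,"dy":-30,"dz":0,"roll":0},{"dx":40,"dy":-30,"dz":0,"roll":0},{"dx":40,"dy":-30,"dz":0,"roll":0}]' 100
python3 - <<'E'
from h import *
a=grab_frame('top'); crop(a,215,170,415,310,4,'t7.png')
b=grab_frame('side'); crop(b,190,150,390,330,3,'s7.png')
P=[f['camera_matrix']@f['extrinsics'][:3] for f in(a,b)]
X=cv2.triangulatePoints(P[0],P[1],np.array([[224.5],[224.]]),np.array([[271.],[320.]]));print((X[:3]/X[3]).T)
E
```

```text
t: 23.3
tcp_pos: [0.349, 0.0428, 0.2919]
orientation: [-3.142, -0.001, 1.552]
wrist_force: [0.2, 0.5, 0.5]
width: 0.0782
[[0.59401982 0.27695065 0.08033737]]
```

View pics/t7.png

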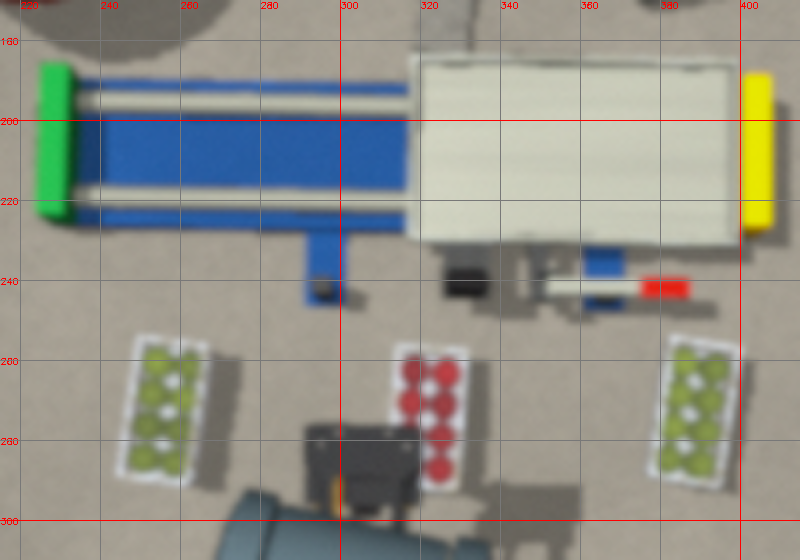

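View pics/s7.png

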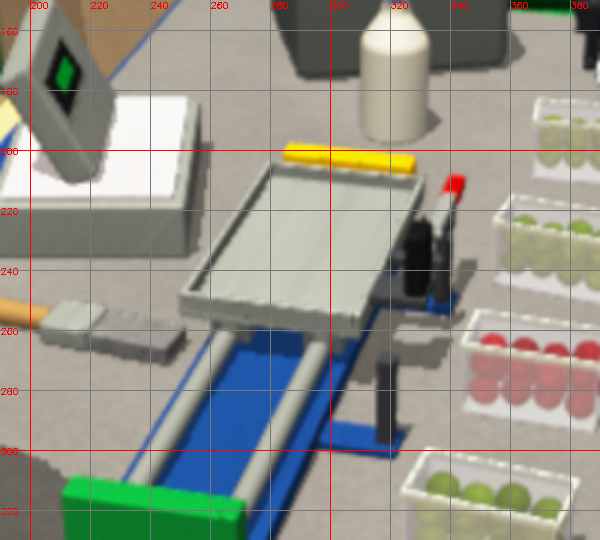

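```bash
python3 - <<'E'
from h import *
f=grab_frame('top')
def m(n,c):
    w=np.array([pix2w(f,u,v,.06) for u,v in c])[:,:2]
    ctr=w.mean(0); d=(w[0]+w[1]-w[2]-w[3])/2; e=(w[0]+w[3]-w[1]-w[2])/2
    print(n,np.round(ctr,4),'long axis angle from x',round(np.arctan2(d[1],d[0]),3),'short from y',round(np.arctan2(-e[0],e[1]),3),np.round([np.hypot(*d),np.hypot(*e)],4))
m('A',[(249,254),(267,257),(263,291),(244,289)])
m('B',[(383,254),(400.5,257),(396,291.5),(377,289)])
m('C',[(454.5,255.3),(472.5,254.5),(475.5,290),(457.5,291.5)])
st()
# segmentation of green
hsv=cv2.cvtColor(f['image'],cv2.COLOR_BGR2HSV)
g=cv2.inRange(hsv,(28,90,60),(48,255,255))
for n,(x0,x1) in dict(A=(235,275),B=(370,408),C=(445,485)).items():
    mm=np.zeros_like(g); mm[245:300,x0:x1]=g[245:300,x0:x1]
    ys,xs=np.nonzero(mm); r=cv2.minAreaRect(np.c_[xs,ys].astype(np.float32)); print(n,r, np.round(pix2w(f,*r[0],.05),4))
E
```

```text
A [0.4585 0.1905] long axis angle from x -0.12 short from y -0.137 [0.0975 0.0526]
B [ 0.4571 -0.1842] long axis angle from x -0.167 short from y -0.153 [0.0987 0.0517]
C [ 0.4567 -0.3968] long axis angle from x 0.051 short from y 0.061 [0.1005 0.0506]
23.45 [0.3492 0.0435 0.2921] [ 3.141 -0.     1.557] [ 1.1  0.2 -0.8] 0.0879
A ((255.5742645263672, 272.4432373046875), (12.357306480407715, 28.61344337463379), 7.594643592834473) [0.4595 0.1923 0.05  ]
B ((387.9567565917969, 272.9405517578125), (12.477005958557129, 29.42494010925293), 8.972626686096191) [ 0.4571 -0.1822  0.05  ]
C ((463.44140625, 272.7966003417969), (29.232011795043945, 11.211139678955078), 85.2363510131836) [ 0.4569 -0.3952  0.05  ]
```

```bash
python3 -m creep '[{"dx":0,"dy":0,"dz":0,"roll":0.136},{"dx":0,"dy":0,"dz":0,"roll":0.136},{"dx":0,"dy":0,"dz":0,"roll":0.136},{"dx":0,"dy":0,"dz":0,"roll":0.136},{"dx":0,"dy":0,"dz":0,"roll":0.136},{"dx":0,"dy":0,"dz":0,"roll":0.136},{"dx":0,"dy":0,"dz":0,"roll":0.136},{"dx":0,"dy":0,"dz":0,"roll":0.136},{"dx":0,"dy":0,"dz":0,"roll":0.136},{"dx":0,"dy":0,"dz":0,"roll":0.136},{"dx":0,"dy":0,"dz":0,"roll":0.139},{"dx":0,"dy":0,"dz":0,"roll":0}]'
python3 -c "
from h import *
go(.460,-.396,.29,.055)"
```

```text
t: 24.65
tcp_pos: [0.3512, 0.0408, 0.2922]
orientation: [-3.142, 0.0, 0.051]
wrist_force: [0.8, -0.7, -0.1]
width: 0.0883
tool shift mm [ 86.2 441.8   2.1] roll -0.0036
```

```bash
python3 -m creep '[{"dx":8,"dy":40,"dz":0,"roll":0},{"dx":8,"dy":40,"dz":0,"roll":0},{"dx":8,"dy":40,"dz":0,"roll":0},{"dx":8,"dy":40,"dz":0,"roll":0},{"dx":8,"dy":40,"dz":0,"roll":0},{"dx":8,"dy":40,"dz":0,"roll":0},{"dx":8,"dy":40,"dz":0,"roll":0},{"dx":8,"dy":40,"dz":0,"roll":0},{"dx":8,"dy":40,"dz":0,"roll":0},{"dx":8,"dy":40,"dz":0,"roll":0},{"dx":6,"dy":42,"dz":0,"roll":-0.0036},{"dx":0,"dy":0,"dz":0,"roll":0}]'
python3 - <<'E'
from h import *
st();go(.460,-.396,.091,.055)
b=grab_frame('side'); crop(b,320,100,500,260,4,'s8.png')
E
```

```text
t: 25.85
tcp_pos: [0.4599, -0.4004, 0.2908]
orientation: [3.141, 0.001, 0.057]
wrist_force: [-0.2, 0.9, 0.2]
width: 0.0879
25.85 [ 0.4599 -0.4004  0.2908] [3.141e+00 1.000e-03 5.700e-02] [-0.2  0.9  0.2] 0.0879
tool shift mm [  0.5  -4.6 199.8] roll 0.0022
```

View pics/s8.png

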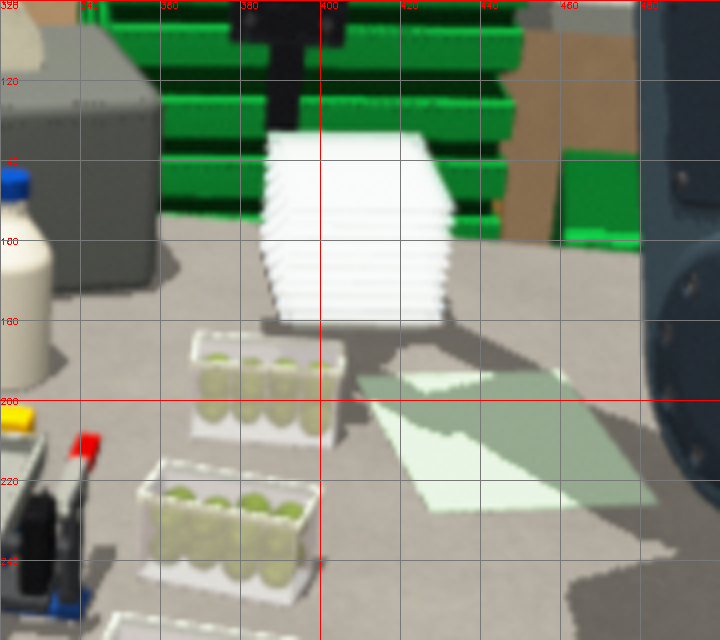

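```bash
python3 -m creep '[{"dx":0,"dy":-3,"dz":35,"roll":0},{"dx":0,"dy":0,"dz":35,"roll":0},{"dx":0,"dy":0,"dz":30,"roll":0},{"dx":0,"dy":0,"dz":20,"roll":0},{"dx":0,"dy":0,"dz":0,"roll":0},{"dx":0,"dy":0,"dz":0,"roll":0}]'
python3 - <<'E'
from h import *
st();go(.460,-.396,.091,.055)
b=grab_frame('side'); crop(b,320,100,500,260,4,'s9.png')
E
```

```text
t: 26.5
tcp_pos: [0.4601, -0.3917, 0.1726]
orientation: [-3.141, 0.0, 0.059]
wrist_force: [1.0, 0.4, 0.9]
width: 0.088
26.5 [ 0.4601 -0.3917  0.1726] [-3.141  0.     0.059] [1.  0.4 0.9] 0.088
tool shift mm [-0.4  4.4 81.6] roll 0.0041
```

View pics/s9.png

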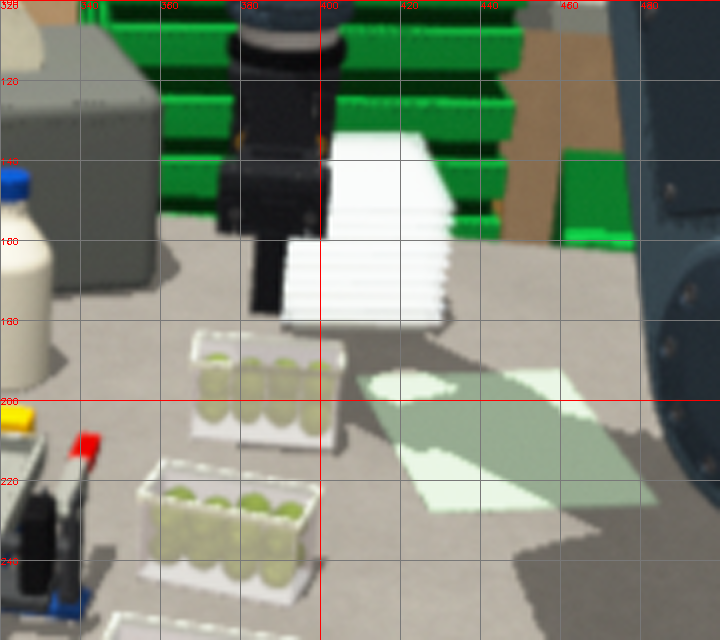

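```bash
python3 -m creep '[{"dx":0,"dy":4,"dz":25,"roll":0},{"dx":0,"dy":0,"dz":25,"roll":0},{"dx":0,"dy":0,"dz":20,"roll":0},{"dx":0,"dy":0,"dz":11,"roll":0},{"dx":0,"dy":0,"dz":0,"roll":0},{"dx":0,"dy":0,"dz":0,"roll":0}]'
python3 - <<'E'
from h import *
st();go(.460,-.396,.091,.055)
b=grab_frame('side'); crop(b,320,100,500,260,4,'s10.png')
b=grab_frame('top'); crop(b,400,210,540,330,5,'t10.png')
E
```

```text
t: 27.15
tcp_pos: [0.4609, -0.3969, 0.0926]
orientation: [3.14, -0.001, 0.058]
wrist_force: [0.8, -0.7, 0.5]
width: 0.0883
27.15 [ 0.4609 -0.3969  0.0926] [ 3.14e+00 -1.00e-03  5.80e-02] [ 0.8 -0.7  0.5] 0.0883
tool shift mm [-0.9 -0.9  1.6] roll 0.0027
```

View pics/s10.png

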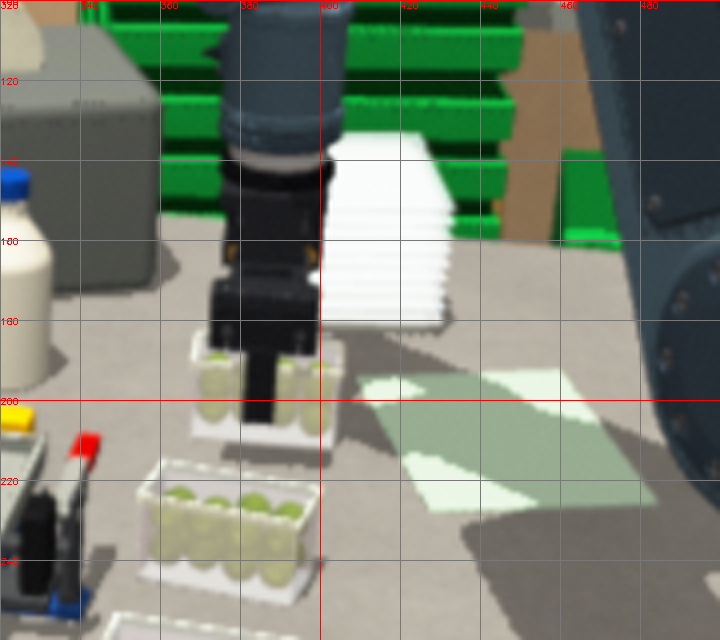

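View pics/t10.png

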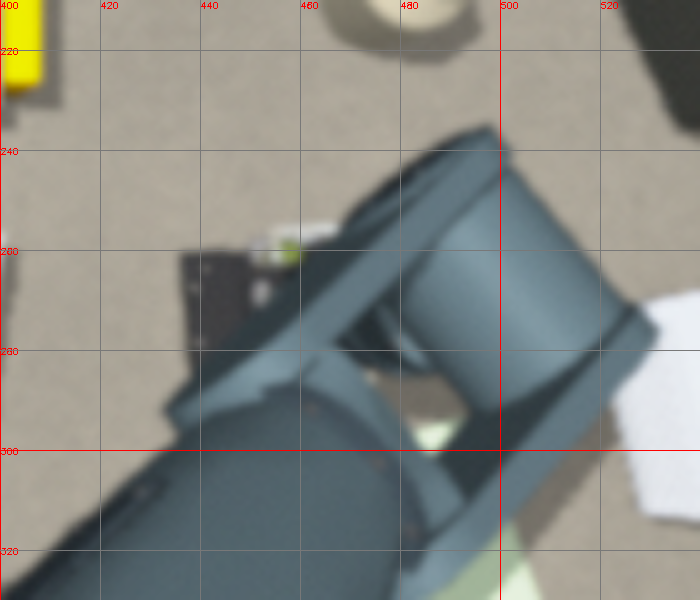

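```bash
python3 -m creep '[{"dx":0,"dy":-1,"dz":1,"roll":0},{"dx":0,"dy":0,"dz":0,"roll":0},{"dx":0,"dy":0,"dz":0,"roll":0},{"dx":0,"dy":0,"dz":0,"roll":0},{"dx":0,"dy":0,"dz":0,"roll":0},{"dx":0,"dy":0,"dz":0,"roll":0},{"dx":0,"dy":0,"dz":0,"roll":0}]' 0 20
python3 -m creep '[{"dx":0,"dy":0,"dz":-10,"roll":0},{"dx":0,"dy":0,"dz":-25,"roll":0},{"dx":0,"dy":0,"dz":-40,"roll":0},{"dx":0,"dy":0,"dz":-40,"roll":0},{"dx":0,"dy":0,"dz":-40,"roll":0},{"dx":0,"dy":0,"dz":-30,"roll":0},{"dx":0,"dy":0,"dz":0,"roll":0}]'
python3 - <<'E'
from h import *
st();go(.645,-.178,.277,-.0196)
b=grab_frame('side'); crop(b,320,40,500,200,4,'s11.png')
E
```

```text
t: 27.95
tcp_pos: [0.4603, -0.3953, 0.0903]
orientation: [3.141, -0.0, 0.057]
wrist_force: [0.5, 0.0, -0.0]
width: 0.0497
t: 28.65
tcp_pos: [0.4618, -0.3968, 0.2814]
orientation: [3.134, -0.006, 0.058]
wrist_force: [0.3, -0.7, -1.7]
width: 0.0498
28.65 [ 0.4618 -0.3968  0.2814] [ 3.134 -0.006  0.058] [ 0.3 -0.7 -1.7] 0.0498
tool shift mm [ 195.5 -208.     3.8] roll 0.0772
```

View pics/s11.png

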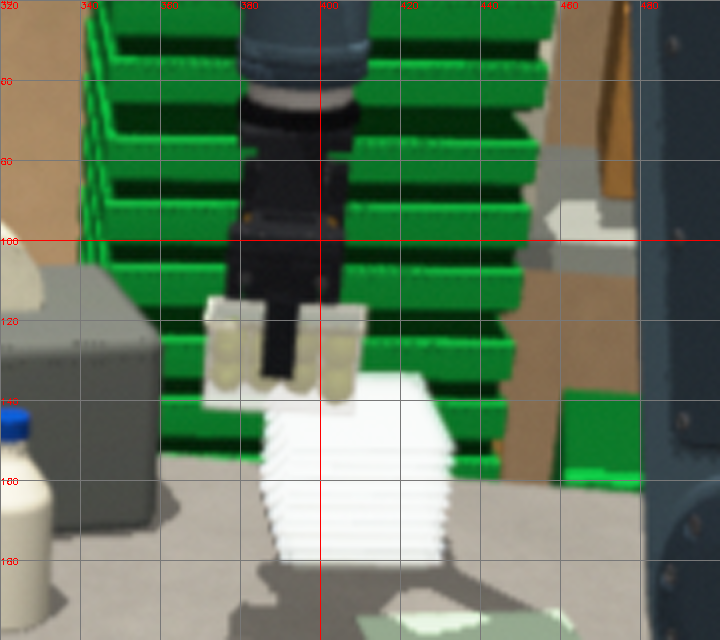

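```bash
python3 -m creep '[{"dx":24,"dy":-26,"dz":0,"roll":0},{"dx":24,"dy":-26,"dz":0,"roll":0},{"dx":24,"dy":-26,"dz":0,"roll":0},{"dx":24,"dy":-26,"dz":0,"roll":0},{"dx":24,"dy":-26,"dz":0,"roll":0},{"dx":24,"dy":-26,"dz":0,"roll":0},{"dx":24,"dy":-26,"dz":0,"roll":0},{"dx":24,"dy":-26,"dz":0,"roll":0},{"dx":0,"dy":0,"dz":0,"roll":0.077},{"dx":0,"dy":0,"dz":0,"roll":0},{"dx":0,"dy":0,"dz":0,"roll":0},{"dx":0,"dy":0,"dz":0,"roll":0}]'
python3 - <<'E'
from h import *
st();go(.6435,-.1765,.18,-.0196)
E
```

```text
t: 29.9
tcp_pos: [0.6393, -0.1771, 0.2742]
orientation: [-3.141, 0.002, -0.019]
wrist_force: [-0.1, 0.5, -1.2]
width: 0.05
29.9 [ 0.6393 -0.1771  0.2742] [-3.141e+00  2.000e-03 -1.900e-02] [-0.1  0.5 -1.2] 0.05
tool shift mm [ 4.3 -0.7 94.2] roll 0.0002
```

```bash
python3 -m creep '[{"dx":4.3,"dy":-0.7,"dz":25,"roll":0},{"dx":0,"dy":0,"dz":25,"roll":0},{"dx":0,"dy":0,"dz":25,"roll":0},{"dx":0,"dy":0,"dz":19,"roll":0},{"dx":0,"dy":0,"dz":0,"roll":0},{"dx":0,"dy":0,"dz":0,"roll":0},{"dx":0,"dy":0,"dz":0,"roll":0}]'
python3 - <<'E'
from h import *
st();go(.6435,-.1765,.147,-.0196)
b=grab_frame('side'); crop(b,220,110,400,270,4,'s12.png')
b=grab_frame('top'); crop(b,300,150,440,260,5,'t12.png')
E
```

```text
t: 30.6
tcp_pos: [0.645, -0.1767, 0.1829]
orientation: [3.141, -0.002, -0.02]
wrist_force: [0.6, -0.6, -0.9]
width: 0.0501
30.6 [ 0.645  -0.1767  0.1829] [ 3.141e+00 -2.000e-03 -2.000e-02] [ 0.6 -0.6 -0.9] 0.0501
tool shift mm [-1.6 -0.2 35.9] roll -0.0003
```

View pics/s12.png

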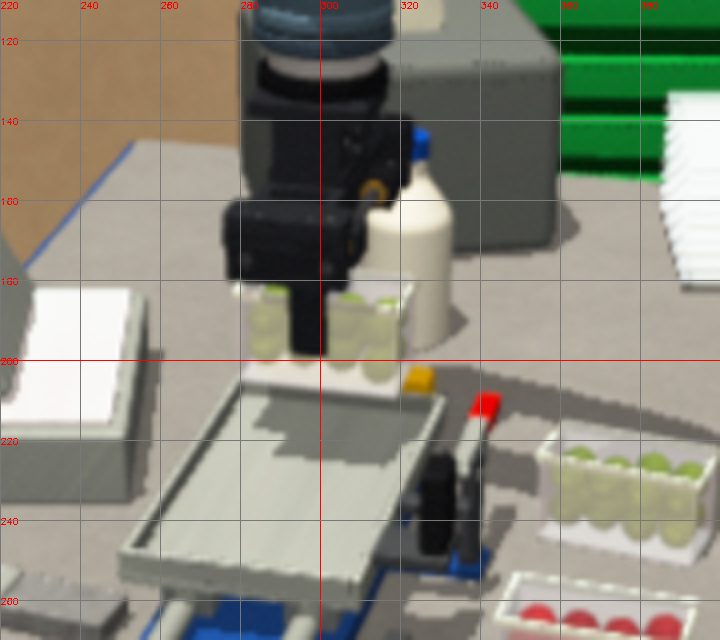

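View pics/t12.png

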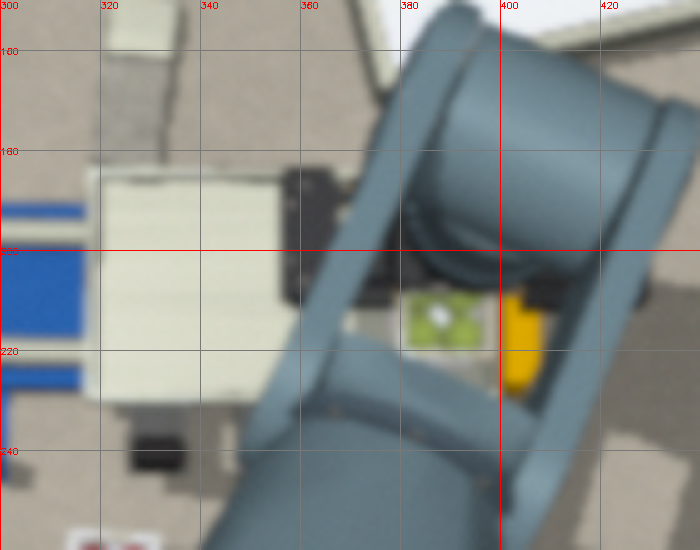

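```bash
python3 -m creep '[{"dx":-1,"dy":0,"dz":12,"roll":0},{"dx":0,"dy":0,"dz":12,"roll":0},{"dx":0,"dy":0,"dz":8,"roll":0},{"dx":0,"dy":0,"dz":2,"roll":0},{"dx":0,"dy":0,"dz":0,"roll":0}]'
```

```text
t: 31.2
tcp_pos: [0.643, -0.1758, 0.1463]
orientation: [-3.141, 0.001, -0.02]
wrist_force: [-0.1, -0.1, -1.0]
width: 0.0497
```

```bash
python3 -m creep '[{"dx":0,"dy":0,"dz":1,"roll":0},{"dx":0,"dy":0,"dz":0,"roll":0}]'
```

```text
t: 31.4
tcp_pos: [0.6435, -0.1759, 0.1464]
orientation: [3.142, -0.0, -0.02]
wrist_force: [0.7, 0.3, -2.5]
width: 0.0496
```

```bash
python3 -m creep '[{"dx":0,"dy":0,"dz":1,"roll":0},{"dx":0,"dy":0,"dz":0,"roll":0}]'; python3 -m creep '[{"dx":0,"dy":0,"dz":1,"roll":0},{"dx":0,"dy":0,"dz":0,"roll":0}]'
python3 - <<'E'
from h import *
b=grab_frame('side'); crop(b,220,110,400,270,4,'s13.png')
E
```

```text
t: 31.6
tcp_pos: [0.6434, -0.176, 0.1453]
orientation: [3.141, -0.0, -0.02]
wrist_force: [0.0, 0.3, -1.7]
width: 0.0502
t: 31.8
tcp_pos: [0.6435, -0.176, 0.1453]
orientation: [3.141, -0.0, -0.02]
wrist_force: [-3.3, 1.3, 4.4]
width: 0.0499
```

View pics/s13.png

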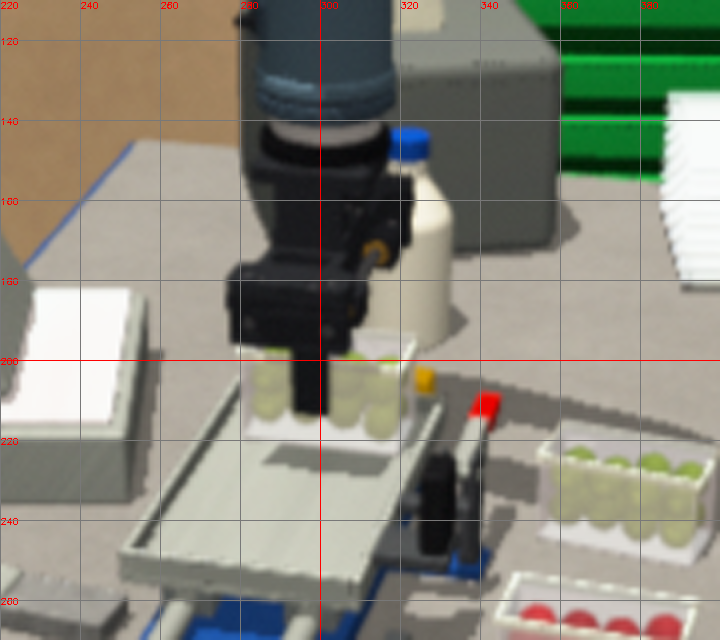

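```bash
python3 -m creep '[{"dx":0,"dy":0,"dz":0,"roll":0},{"dx":0,"dy":0,"dz":0,"roll":0},{"dx":0,"dy":0,"dz":0,"roll":0},{"dx":0,"dy":0,"dz":0,"roll":0}]' 65
python3 -m creep '[{"dx":0,"dy":0,"dz":-10,"roll":0},{"dx":0,"dy":0,"dz":-20,"roll":0},{"dx":0,"dy":0,"dz":-30,"roll":0},{"dx":0,"dy":0,"dz":-40,"roll":0},{"dx":0,"dy":0,"dz":-40,"roll":0},{"dx":-30,"dy":0,"dz":0,"roll":0},{"dx":-40,"dy":0,"dz":0,"roll":0},{"dx":-40,"dy":0,"dz":0,"roll":0},{"dx":-40,"dy":0,"dz":0,"roll":0},{"dx":-40,"dy":0,"dz":0,"roll":0},{"dx":-40,"dy":0,"dz":0,"roll":0},{"dx":0,"dy":0,"dz":0,"roll":0}]'
python3 - <<'E'
from h import *
b=grab_frame('side'); crop(b,190,150,420,350,3,'s14.png')
b=grab_frame('top'); crop(b,215,170,415,310,4,'t14.png')
st()
E
```

```text
t: 32.25
tcp_pos: [0.6433, -0.1759, 0.144]
orientation: [-3.142, 0.0, -0.02]
wrist_force: [0.1, -0.5, -0.2]
width: 0.0575
t: 33.45
tcp_pos: [0.4099, -0.1705, 0.2842]
orientation: [-3.141, 0.001, -0.021]
wrist_force: [0.7, -0.6, 0.3]
width: 0.0573
33.55 [ 0.4133 -0.1717  0.2854] [ 3.14e+00 -2.00e-03 -2.10e-02] [ 0.2 -1.1 -0.1] 0.0573
```

View pics/s14.png

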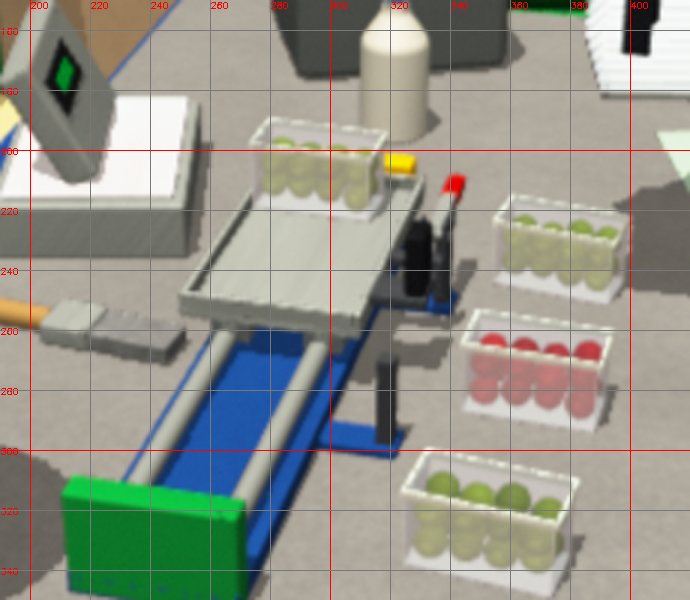

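View pics/t14.png

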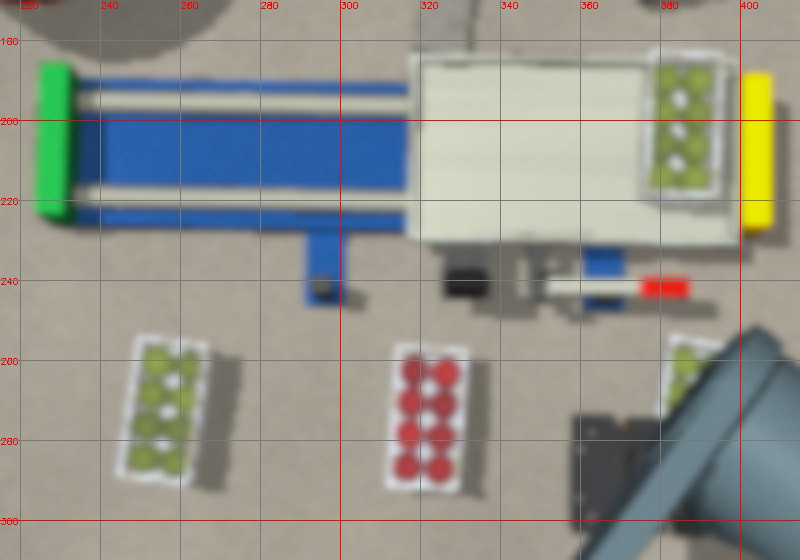

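```bash
python3 - <<'E'
from h import *
f=grab_frame('top')
w=np.array([pix2w(f,u,v,.115) for u,v in [(376.7,183),(395.5,183),(395,219.5),(375.3,219.5)]]);print(w.round(4),w.mean(0))
go(.460,-.185,.29,-.16)
E
```

```text
[[ 0.7021 -0.147   0.115 ]
 [ 0.7019 -0.1988  0.115 ]
 [ 0.6005 -0.1956  0.115 ]
 [ 0.6007 -0.1418  0.115 ]] [ 0.65128412 -0.17078331  0.115     ]
tool shift mm [46.2 12.2 -4.5] roll 0.1399
```

```bash
python3 - <<'E'
from h import *
f=grab_frame('top'); 
im=cv2.resize(f['image'][170:250,310:420],None,fx=7,fy=7,interpolation=cv2.INTER_CUBIC)
from itertools import product
def box(c,yaw,hx,hy,z,col):
    R=np.array([[np.cos(yaw),-np.sin(yaw)],[np.sin(yaw),np.cos(yaw)]])
    pts=[]
    for a,b in [(1,1),(1,-1),(-1,-1),(-1,1)]:
        p=np.r_[np.array(c)+R@[a*hx,b*hy],z]; pts.append((w2pix(f,p)-[310,170]+.5)*7)
    cv2.polylines(im,[np.int32(pts)],True,col,1)
t=(.645,-.1015)
box(t,-.0196,.067,.117,.067,(0,0,255)); box(t,-.0196,.062,.112,.067,(255,0,255))
box((.6435,-.176),-.0196,.025*0+.05,.025,.115,(255,0,0)) 
cv2.imwrite('pics/t15.png',im)
f=grab_frame('side'); 
im=cv2.resize(f['image'][170:270,240:350],None,fx=7,fy=7,interpolation=cv2.INTER_CUBIC)
def box2(c,yaw,hx,hy,z,col):
    R=np.array([[np.cos(yaw),-np.sin(yaw)],[np.sin(yaw),np.cos(yaw)]])
    pts=[(w2pix(f,np.r_[np.array(c)+R@[a*hx,b*hy],z])-[240,170]+.5)*7 for a,b in [(1,1),(1,-1),(-1,-1),(-1,1)]]
    cv2.polylines(im,[np.int32(pts)],True,col,1)
box2(t,-.0196,.067,.117,.067,(0,0,255)); box2(t,-.0196,.062,.112,.055,(255,0,255))
box2((.6435,-.176),-.0196,.05,.025,.115,(255,0,0));box2((.6435,-.176),-.0196,.05,.025,.055,(255,0,0))
cv2.imwrite('pics/s15.png',im)
E
```

```text
(no output)
```

View pics/t15.png

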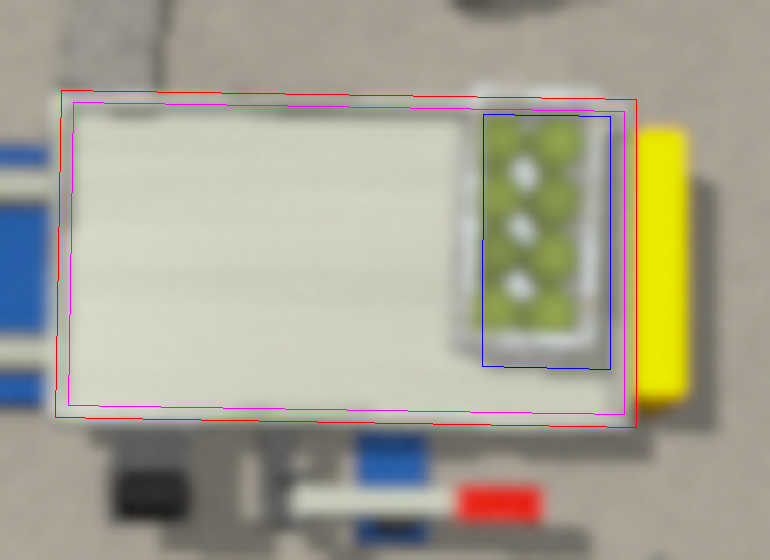

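View pics/s15.png

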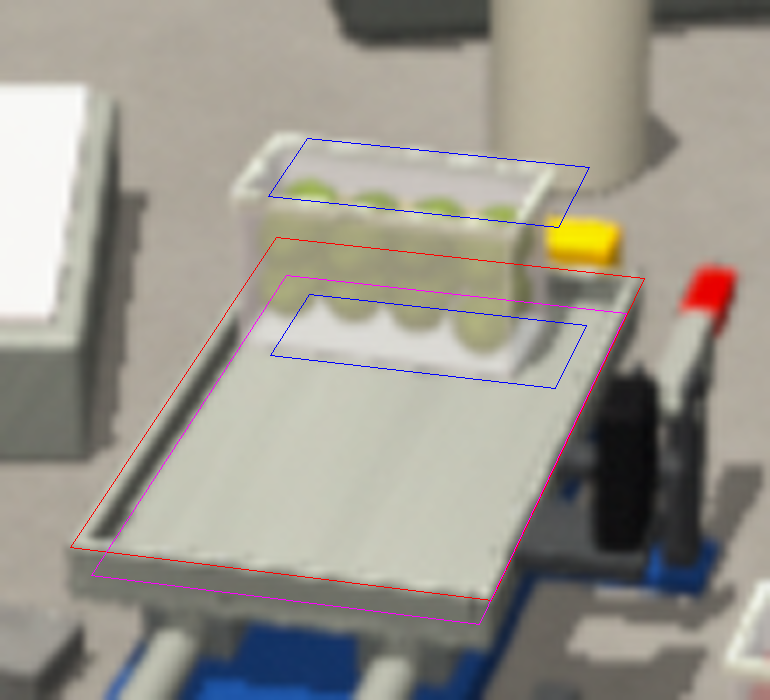

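```bash
python3 - <<'E'
from h import *
a=grab_frame('top');b=grab_frame('side')
P=[f['camera_matrix']@f['extrinsics'][:3] for f in(a,b)]
T=np.array([(377.1,182.9),(375.4,219.6),(395.4,219.6)]).T-.5
S=np.array([(273.6,197.1),(315,202.9),(319,194.6)]).T-.5
X=cv2.triangulatePoints(P[0],P[1],T,S);print((X[:3]/X[3]).T.round(4))
# sanity: handle top & tray rim corners
T=np.array([(310+55/7,170+420/7),(310+637/7,170+425/7)]).T-.5
S=np.array([(240+490/7,170+598/7),(240+640/7,170+280/7)]).T-.5
X=cv2.triangulatePoints(P[0],P[1],T,S);print((X[:3]/X[3]).T.round(4))
crop(b,190,150,420,350,3,'s16.png');crop(a,310,170,420,300,6,'t16.png')
E
```

```text
[[ 0.7035 -0.1463  0.1188]
 [ 0.6025 -0.1403  0.1172]
 [ 0.6035 -0.1952  0.1141]]
[[ 0.5801  0.0171  0.068 ]
 [ 0.5771 -0.2174  0.066 ]]
```

View pics/t16.png

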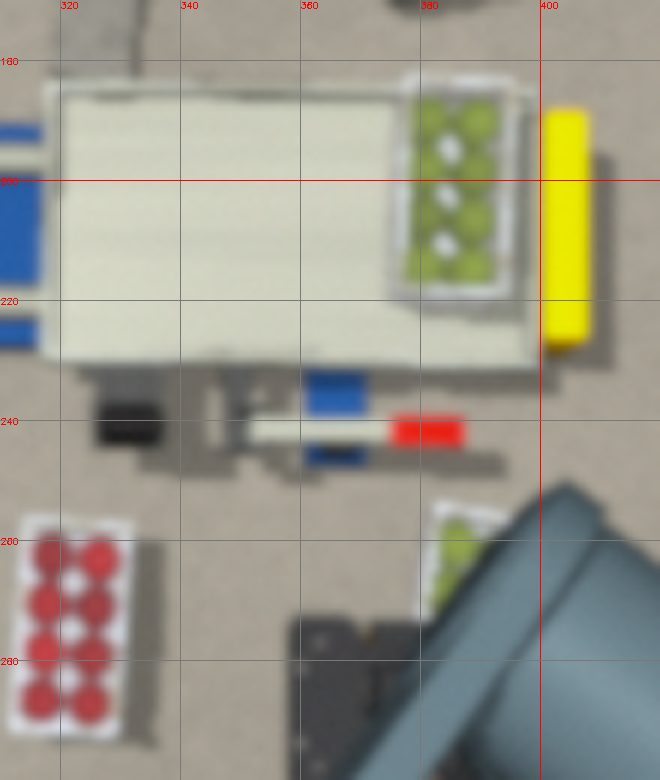

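```bash
python3 -m creep '[{"dx":22,"dy":6,"dz":0,"roll":0.07},{"dx":22,"dy":6,"dz":0,"roll":0.07},{"dx":0,"dy":0,"dz":0,"roll":0},{"dx":0,"dy":0,"dz":0,"roll":0},{"dx":0,"dy":0,"dz":0,"roll":0}]' 100
python3 -c "
from h import *
st();go(.4585,-.1845,.091,-.16)"
```

```text
t: 34.3
tcp_pos: [0.4561, -0.1853, 0.2838]
orientation: [-3.141, 0.001, -0.158]
wrist_force: [0.3, 0.3, 0.3]
width: 0.0882
34.3 [ 0.4561 -0.1853  0.2838] [-3.141e+00  1.000e-03 -1.580e-01] [0.3 0.3 0.3] 0.0882
tool shift mm [  2.4  -1.1 192.8] roll 0.0019
```

```bash
python3 -m creep '[{"dx":2,"dy":-1,"dz":35,"roll":0},{"dx":0,"dy":0,"dz":40,"roll":0},{"dx":0,"dy":0,"dz":35,"roll":0},{"dx":0,"dy":0,"dz":20,"roll":0},{"dx":0,"dy":0,"dz":0,"roll":0},{"dx":0,"dy":0,"dz":0,"roll":0}]'
python3 - <<'E'
from h import *
st();go(.4585,-.1845,.091,-.16)
b=grab_frame('side'); crop(b,320,130,450,270,5,'s17.png')
E
```

```text
t: 34.9
tcp_pos: [0.4586, -0.1851, 0.1547]
orientation: [-3.142, 0.0, -0.159]
wrist_force: [-0.1, -0.5, 1.0]
width: 0.0878
34.9 [ 0.4586 -0.1851  0.1547] [-3.142  0.    -0.159] [-0.1 -0.5  1. ] 0.0878
tool shift mm [-0.2 -0.5 63.7] roll 0.0008
```

View pics/s17.png

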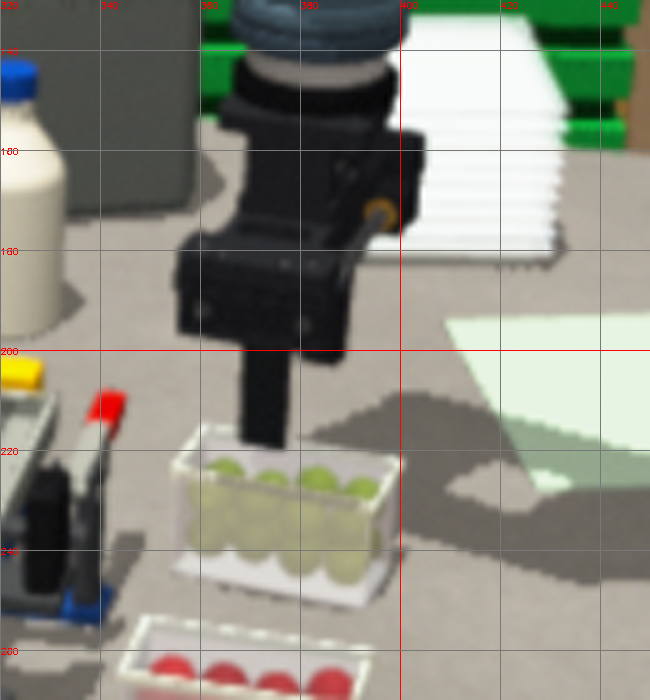

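```bash
python3 -m creep '[{"dx":0,"dy":-0.5,"dz":25,"roll":0},{"dx":0,"dy":0,"dz":25,"roll":0},{"dx":0,"dy":0,"dz":13.5,"roll":0},{"dx":0,"dy":0,"dz":0,"roll":0}]'
python3 -m creep '[{"dx":0,"dy":0,"dz":0,"roll":0},{"dx":0,"dy":0,"dz":0,"roll":0},{"dx":0,"dy":0,"dz":0,"roll":0},{"dx":0,"dy":0,"dz":0,"roll":0},{"dx":0,"dy":0,"dz":0,"roll":0},{"dx":0,"dy":0,"dz":0,"roll":0}]' 0 20
python3 -m creep '[{"dx":0,"dy":0,"dz":-10,"roll":0},{"dx":0,"dy":0,"dz":-25,"roll":0},{"dx":0,"dy":0,"dz":-40,"roll":0},{"dx":0,"dy":0,"dz":-40,"roll":0},{"dx":0,"dy":0,"dz":-40,"roll":0},{"dx":0,"dy":0,"dz":-30,"roll":0},{"dx":0,"dy":0,"dz":0,"roll":-0.14},{"dx":0,"dy":0,"dz":0,"roll":0},{"dx":0,"dy":0,"dz":0,"roll":0}]'
python3 - <<'E'
from h import *
st();go(.6455,-.098,.277,-.0196)
b=grab_frame('side'); crop(b,300,80,450,220,5,'s18.png')
E
```

```text
t: 35.35
tcp_pos: [0.4584, -0.1843, 0.0902]
orientation: [-3.141, 0.002, -0.159]
wrist_force: [-0.1, -0.7, -0.2]
width: 0.0884
t: 35.95
tcp_pos: [0.4591, -0.1847, 0.0911]
orientation: [3.141, -0.001, -0.16]
wrist_force: [-1.9, 0.2, 3.4]
width: 0.0498
t: 36.85
tcp_pos: [0.4583, -0.1842, 0.2752]
orientation: [-3.141, 0.001, -0.023]
wrist_force: [-0.0, 0.2, -2.5]
width: 0.0498
36.85 [ 0.4583 -0.1842  0.2752] [-3.141e+00  1.000e-03 -2.300e-02] [-0.   0.2 -2.5] 0.0498
tool shift mm [185.2 -90.5  -1.9] roll -0.0033
```

View pics/s18.png

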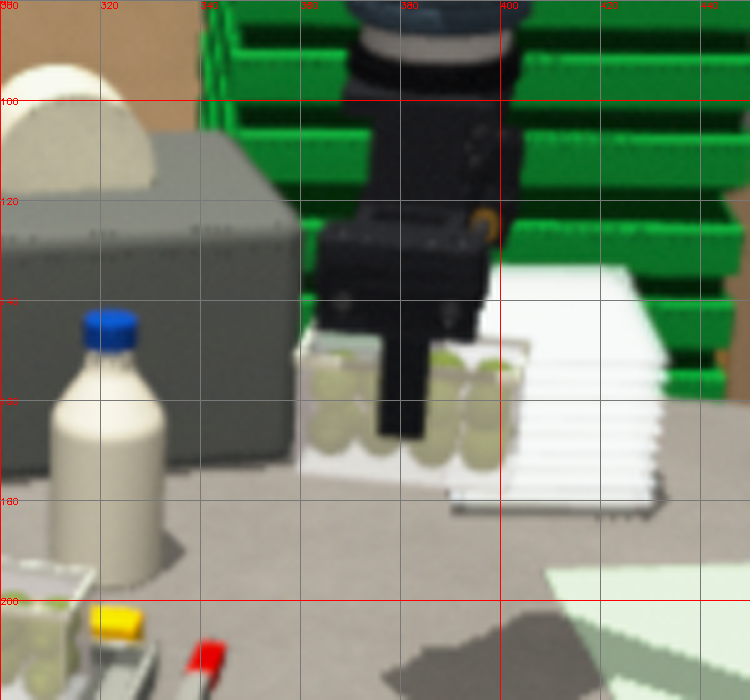

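```bash
python3 -m creep '[{"dx":23,"dy":-11.5,"dz":0,"roll":0},{"dx":23,"dy":-11.5,"dz":0,"roll":0},{"dx":23,"dy":-11.5,"dz":0,"roll":0},{"dx":23,"dy":-11.5,"dz":0,"roll":0},{"dx":23,"dy":-11.5,"dz":0,"roll":0},{"dx":23,"dy":-11.5,"dz":0,"roll":0},{"dx":23,"dy":-11.5,"dz":0,"roll":0},{"dx":23,"dy":-11.5,"dz":0,"roll":-0.003},{"dx":0,"dy":0,"dz":0,"roll":0},{"dx":0,"dy":0,"dz":0,"roll":0},{"dx":0,"dy":0,"dz":0,"roll":0}]'
python3 - <<'E'
from h import *
st();go(.6455,-.0965,.147,-.0196)
E
```

```text
t: 38.0
tcp_pos: [0.6437, -0.0965, 0.2747]
orientation: [-3.141, 0.002, -0.018]
wrist_force: [0.7, -0.2, -1.9]
width: 0.0497
38.0 [ 0.6437 -0.0965  0.2747] [-3.141e+00  2.000e-03 -1.800e-02] [ 0.7 -0.2 -1.9] 0.0497
tool shift mm [  2.1   0.  127.7] roll 0.0018
```

```bash
python3 -m creep '[{"dx":2,"dy":0,"dz":25,"roll":0},{"dx":0,"dy":0,"dz":25,"roll":0},{"dx":0,"dy":0,"dz":20,"roll":0},{"dx":0,"dy":0,"dz":10,"roll":0},{"dx":0,"dy":0,"dz":0,"roll":0},{"dx":0,"dy":0,"dz":0,"roll":0}]'
python3 - <<'E'
from h import *
st();go(.6455,-.0965,.147,-.0196)
b=grab_frame('side'); crop(b,220,110,400,270,4,'s19.png')
b=grab_frame('top'); crop(b,300,150,440,260,5,'t19.png')
E
```

```text
t: 38.6
tcp_pos: [0.6468, -0.0967, 0.1966]
orientation: [3.141, -0.001, -0.017]
wrist_force: [-0.0, -0.2, -1.0]
width: 0.0497
38.6 [ 0.6468 -0.0967  0.1966] [ 3.141e+00 -1.000e-03 -1.700e-02] [-0.  -0.2 -1. ] 0.0497
tool shift mm [-1.3 -0.2 49.6] roll 0.0024
```

View pics/s19.png

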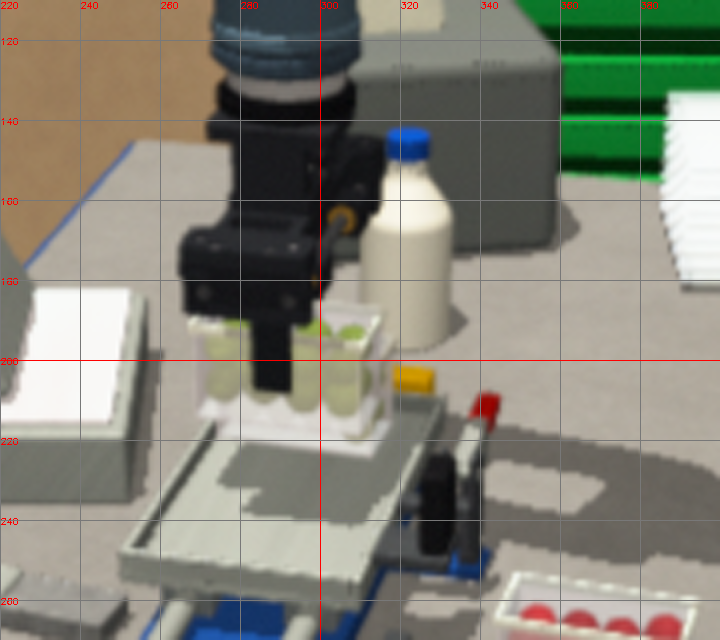

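View pics/t19.png

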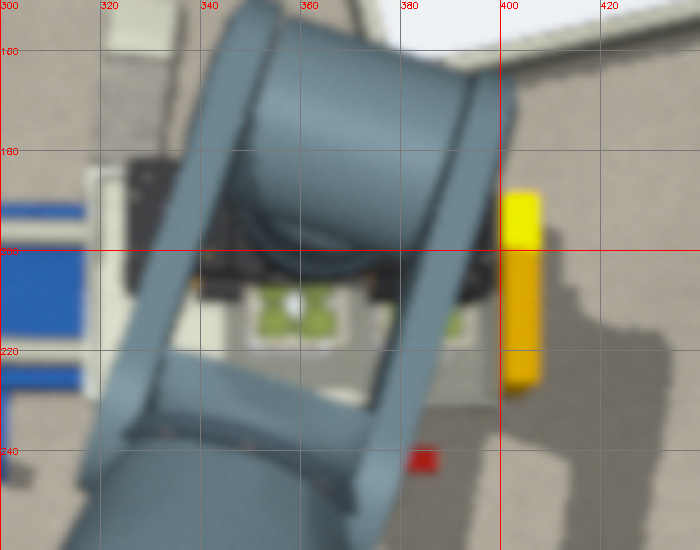

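```bash
python3 -m creep '[{"dx":-1,"dy":-2.5,"dz":5,"roll":0.002},{"dx":0,"dy":0,"dz":14,"roll":0},{"dx":0,"dy":0,"dz":14,"roll":0},{"dx":0,"dy":0,"dz":10,"roll":0},{"dx":0,"dy":0,"dz":4,"roll":0},{"dx":0,"dy":0,"dz":0,"roll":0}]'
```

```text
t: 39.3
tcp_pos: [0.6452, -0.0936, 0.1476]
orientation: [-3.141, 0.002, -0.019]
wrist_force: [0.4, 0.9, -2.1]
width: 0.0501
```

```bash
python3 -m creep '[{"dx":0,"dy":0,"dz":1,"roll":0},{"dx":0,"dy":0,"dz":1,"roll":0},{"dx":0,"dy":0,"dz":0,"roll":0}]'
```

```text
t: 39.6
tcp_pos: [0.6458, -0.0939, 0.147]
orientation: [3.141, -0.001, -0.019]
wrist_force: [-0.3, -0.1, -2.2]
width: 0.0497
```

```bash
python3 -m creep '[{"dx":0,"dy":0,"dz":1,"roll":0},{"dx":0,"dy":0,"dz":0,"roll":0}]'
```

```text
t: 39.8
tcp_pos: [0.6459, -0.0939, 0.1462]
orientation: [3.141, -0.001, -0.019]
wrist_force: [0.1, 0.7, -0.5]
width: 0.0498
```

Touching down; release narrowly.

```bash
python3 -m creep '[{"dx":0,"dy":0,"dz":0.5,"roll":0},{"dx":0,"dy":0,"dz":0,"roll":0},{"dx":0,"dy":0,"dz":0,"roll":0},{"dx":0,"dy":0,"dz":0,"roll":0}]' 61
python3 -m creep '[{"dx":0,"dy":0,"dz":-10,"roll":0},{"dx":0,"dy":0,"dz":-15,"roll":0},{"dx":0,"dy":0,"dz":-20,"roll":0},{"dx":0,"dy":0,"dz":-30,"roll":0},{"dx":0,"dy":0,"dz":-35,"roll":0},{"dx":-20,"dy":0,"dz":-30,"roll":0},{"dx":-30,"dy":0,"dz":0,"roll":0},{"dx":-40,"dy":0,"dz":0,"roll":0},{"dx":-40,"dy":0,"dz":0,"roll":0},{"dx":-40,"dy":0,"dz":0,"roll":0},{"dx":-40,"dy":0,"dz":0,"roll":0},{"dx":0,"dy":0,"dz":0,"roll":0}]'
python3 - <<'E'
from h import *
b=grab_frame('side'); crop(b,190,150,420,350,3,'s20.png')
b=grab_frame('top'); crop(b,215,170,415,310,4,'t20.png')
st()
E
```

```text
t: 40.2
tcp_pos: [0.6457, -0.0937, 0.1453]
orientation: [3.142, -0.0, -0.019]
wrist_force: [0.2, -0.5, -0.7]
width: 0.0539
t: 41.4
tcp_pos: [0.4321, -0.0889, 0.2858]
orientation: [3.141, 0.001, -0.019]
wrist_force: [1.0, -0.1, 0.1]
width: 0.0539
41.5 [ 0.4359 -0.0901  0.287 ] [ 3.14e+00 -3.00e-03 -1.90e-02] [-0.1 -0.3  0.6] 0.054
```

View pics/s20.png

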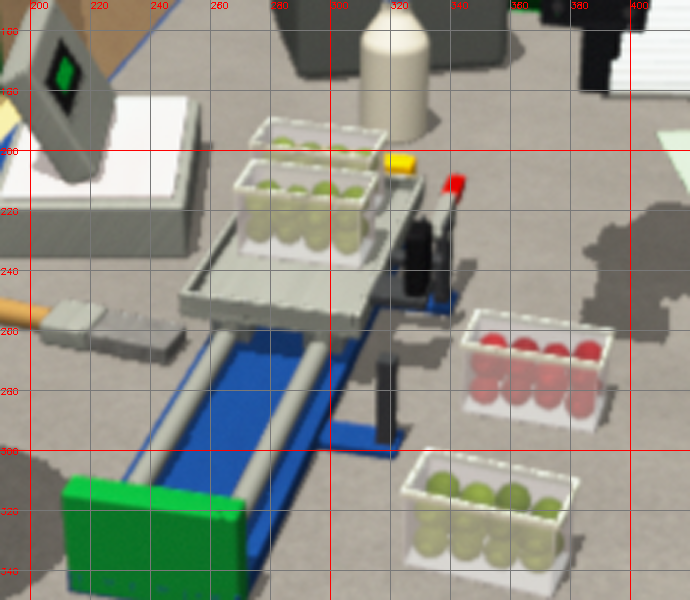

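View pics/t20.png

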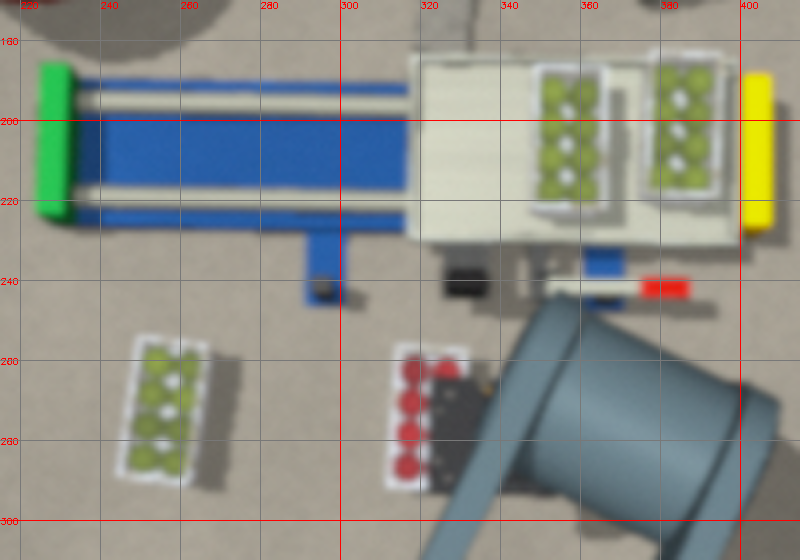

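```bash
python3 -m creep '[{"dx":2,"dy":-30,"dz":0,"roll":0.02},{"dx":2,"dy":-30,"dz":0,"roll":0.02},{"dx":2,"dy":-30,"dz":0,"roll":0.02},{"dx":2,"dy":-30,"dz":0,"roll":0.02},{"dx":2,"dy":-30,"dz":0,"roll":0.03},{"dx":2,"dy":-30,"dz":0,"roll":0},{"dx":2,"dy":-30,"dz":0,"roll":0},{"dx":2,"dy":-30,"dz":0,"roll":0},{"dx":2,"dy":-30,"dz":0,"roll":0},{"dx":0,"dy":0,"dz":0,"roll":0},{"dx":0,"dy":0,"dz":0,"roll":0}]' 100
python3 - <<'E'
from h import *
st();go(.459,.191,.091,-.13)
E
```

```text
t: 42.6
tcp_pos: [0.4786, 0.1779, 0.2855]
orientation: [3.141, -0.001, -0.127]
wrist_force: [-0.3, -0.8, 0.2]
width: 0.088
42.6 [0.4786 0.1779 0.2855] [ 3.141e+00 -1.000e-03 -1.270e-01] [-0.3 -0.8  0.2] 0.088
tool shift mm [-21.2 -10.6 194.5] roll 0.0035
```

```bash
python3 -m creep '[{"dx":-21,"dy":-10.5,"dz":25,"roll":0.0035},{"dx":0,"dy":0,"dz":40,"roll":0},{"dx":0,"dy":0,"dz":40,"roll":0},{"dx":0,"dy":0,"dz":20,"roll":0},{"dx":0,"dy":0,"dz":0,"roll":0},{"dx":0,"dy":0,"dz":0,"roll":0}]'
python3 - <<'E'
from h import *
st();go(.459,.191,.091,-.13)
b=grab_frame('side'); crop(b,290,220,420,360,5,'s21.png')
E
```

```text
t: 43.2
tcp_pos: [0.459, 0.1897, 0.1608]
orientation: [3.142, -0.0, -0.133]
wrist_force: [-0.6, 1.0, -0.1]
width: 0.0881
43.2 [0.459  0.1897 0.1608] [ 3.142 -0.    -0.133] [-0.6  1.  -0.1] 0.0881
tool shift mm [-0.2 -1.3 69.8] roll -0.0032
```

View pics/s21.png

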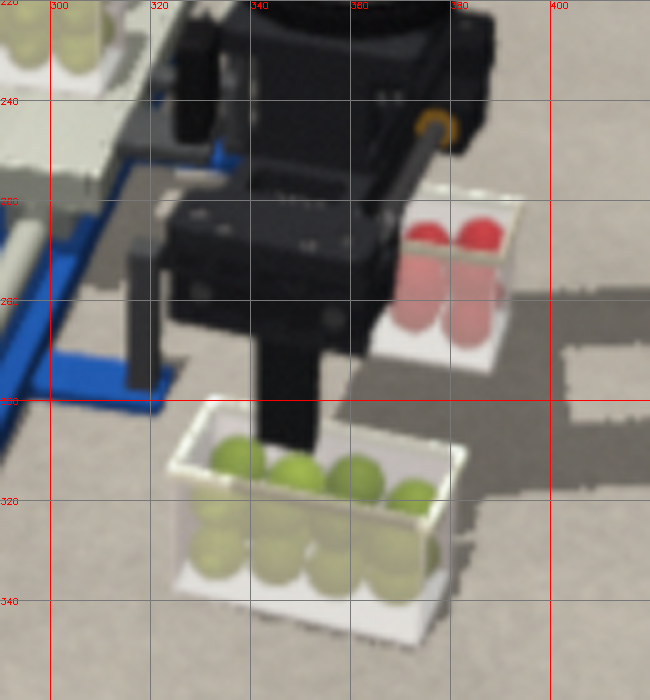

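```bash
python3 -m creep '[{"dx":0,"dy":-1,"dz":25,"roll":0},{"dx":0,"dy":0,"dz":25,"roll":0},{"dx":0,"dy":0,"dz":15,"roll":0},{"dx":0,"dy":0,"dz":4,"roll":0},{"dx":0,"dy":0,"dz":0,"roll":0}]'
python3 -m creep '[{"dx":0,"dy":0,"dz":0,"roll":0},{"dx":0,"dy":0,"dz":0,"roll":0},{"dx":0,"dy":0,"dz":0,"roll":0},{"dx":0,"dy":0,"dz":0,"roll":0},{"dx":0,"dy":0,"dz":0,"roll":0},{"dx":0,"dy":0,"dz":0,"roll":0}]' 0 20
python3 -m creep '[{"dx":0,"dy":0,"dz":-10,"roll":0},{"dx":0,"dy":0,"dz":-25,"roll":0},{"dx":0,"dy":0,"dz":-40,"roll":0},{"dx":0,"dy":0,"dz":-40,"roll":0},{"dx":0,"dy":0,"dz":-40,"roll":0},{"dx":0,"dy":0,"dz":-30,"roll":0},{"dx":0,"dy":0,"dz":0,"roll":-0.111},{"dx":0,"dy":0,"dz":0,"roll":0},{"dx":0,"dy":0,"dz":0,"roll":0}]'
python3 - <<'E'
from h import *
st();go(.6465,-.0215,.277,-.0196)
b=grab_frame('side'); crop(b,270,130,420,270,5,'s22.png')
E
```

```text
t: 43.75
tcp_pos: [0.4593, 0.1913, 0.0922]
orientation: [-3.141, -0.001, -0.132]
wrist_force: [-0.1, -1.0, -0.1]
width: 0.0881
t: 44.35
tcp_pos: [0.4585, 0.1913, 0.0915]
orientation: [-3.142, -0.0, -0.132]
wrist_force: [-0.2, -0.2, 3.6]
width: 0.0497
t: 45.25
tcp_pos: [0.4578, 0.1912, 0.2758]
orientation: [3.141, 0.001, -0.024]
wrist_force: [-0.2, -0.7, -1.1]
width: 0.0499
45.25 [0.4578 0.1912 0.2758] [ 3.141e+00  1.000e-03 -2.400e-02] [-0.2 -0.7 -1.1] 0.0499
tool shift mm [193.7 208.2  -1.4] roll -0.0041
```

View pics/s22.png

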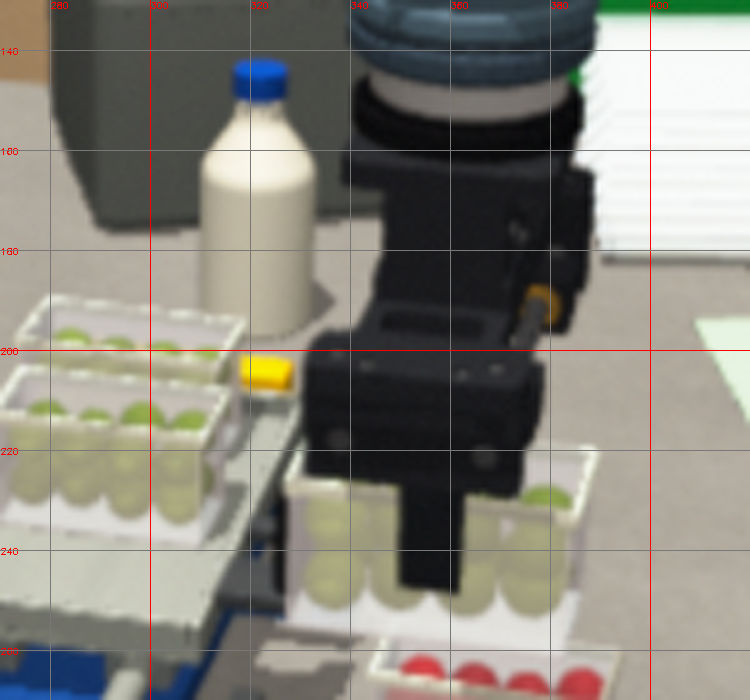

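```bash
python3 -m creep '[{"dx":24,"dy":26,"dz":0,"roll":0},{"dx":24,"dy":26,"dz":0,"roll":0},{"dx":24,"dy":26,"dz":0,"roll":0},{"dx":24,"dy":26,"dz":0,"roll":0},{"dx":24,"dy":26,"dz":0,"roll":0},{"dx":24,"dy":26,"dz":0,"roll":0},{"dx":24,"dy":26,"dz":0,"roll":0},{"dx":24,"dy":26,"dz":0,"roll":-0.004},{"dx":0,"dy":0,"dz":0,"roll":0},{"dx":0,"dy":0,"dz":0,"roll":0},{"dx":0,"dy":0,"dz":0,"roll":0}]'
python3 - <<'E'
from h import *
st();go(.6465,-.0215,.147,-.0196)
E
```

```text
t: 46.4
tcp_pos: [0.6451, -0.0198, 0.2751]
orientation: [-3.141, 0.002, -0.017]
wrist_force: [-0.6, -0.7, -1.9]
width: 0.0501
46.4 [ 0.6451 -0.0198  0.2751] [-3.141e+00  2.000e-03 -1.700e-02] [-0.6 -0.7 -1.9] 0.0501
tool shift mm [  1.8   1.8 128.1] roll 0.0023
```

```bash
python3 -m creep '[{"dx":0.5,"dy":1.5,"dz":25,"roll":0},{"dx":0,"dy":0,"dz":25,"roll":0},{"dx":0,"dy":0,"dz":20,"roll":0},{"dx":0,"dy":0,"dz":0,"roll":0},{"dx":0,"dy":0,"dz":0,"roll":0},{"dx":0,"dy":0,"dz":0,"roll":0}]'
python3 - <<'E'
from h import *
st();go(.6465,-.0215,.147,-.0196)
b=grab_frame('side'); crop(b,220,110,400,270,4,'s23.png')
b=grab_frame('top'); crop(b,280,150,420,260,5,'t23.png')
E
```

```text
t: 47.0
tcp_pos: [0.6471, -0.0218, 0.208]
orientation: [3.141, -0.002, -0.016]
wrist_force: [-0.3, -0.1, -1.2]
width: 0.05
47.0 [ 0.6471 -0.0218  0.208 ] [ 3.141e+00 -2.000e-03 -1.600e-02] [-0.3 -0.1 -1.2] 0.05
tool shift mm [-0.8 -0.3 61. ] roll 0.0031
```

View pics/s23.png

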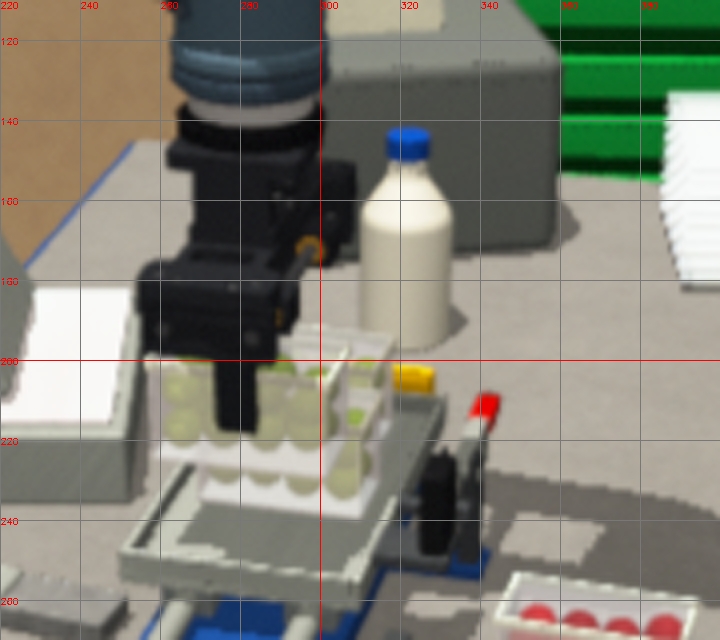

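View pics/t23.png

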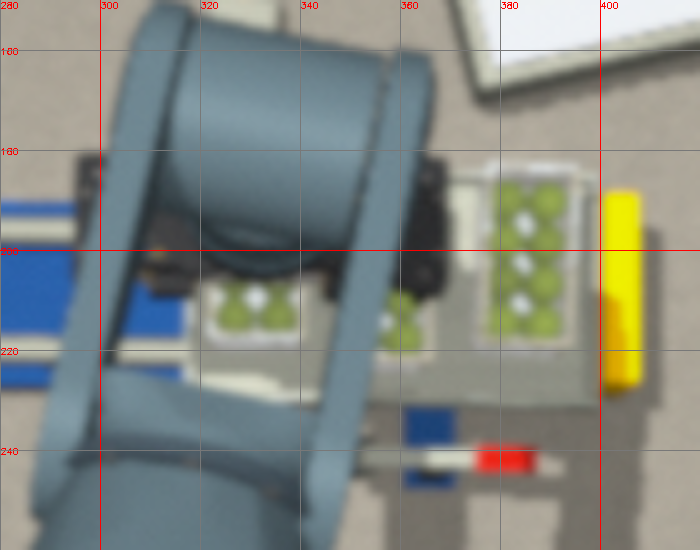

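```bash
python3 -m creep '[{"dx":-1,"dy":-0.5,"dz":15,"roll":0.003},{"dx":0,"dy":0,"dz":15,"roll":0},{"dx":0,"dy":0,"dz":14,"roll":0},{"dx":0,"dy":0,"dz":10,"roll":0},{"dx":0,"dy":0,"dz":5,"roll":0},{"dx":0,"dy":0,"dz":0,"roll":0},{"dx":0,"dy":0,"dz":0,"roll":0}]'
```

```text
t: 47.8
tcp_pos: [0.6456, -0.0217, 0.1469]
orientation: [-3.142, 0.0, -0.02]
wrist_force: [1.1, -0.7, -1.5]
width: 0.05
```

```bash
python3 -m creep '[{"dx":0,"dy":0,"dz":1,"roll":0},{"dx":0,"dy":0,"dz":1,"roll":0},{"dx":0,"dy":0,"dz":0,"roll":0}]'
```

```text
t: 48.1
tcp_pos: [0.6458, -0.0217, 0.1461]
orientation: [3.141, -0.001, -0.02]
wrist_force: [-1.6, 1.0, 3.8]
width: 0.05
```

```bash
python3 -m creep '[{"dx":0,"dy":0,"dz":1,"roll":0},{"dx":0,"dy":0,"dz":0,"roll":0}]'
```

```text
t: 48.3
tcp_pos: [0.6458, -0.0217, 0.1461]
orientation: [3.141, -0.001, -0.02]
wrist_force: [-5.4, 0.9, 11.1]
width: 0.0496
```

```bash
python3 -m creep '[{"dx":0,"dy":0,"dz":-1.5,"roll":0},{"dx":0,"dy":0,"dz":0,"roll":0},{"dx":0,"dy":0,"dz":0,"roll":0},{"dx":0,"dy":0,"dz":0,"roll":0},{"dx":0,"dy":0,"dz":0,"roll":0}]' 61
python3 -m creep '[{"dx":0,"dy":0,"dz":-10,"roll":0},{"dx":0,"dy":0,"dz":-15,"roll":0},{"dx":0,"dy":0,"dz":-20,"roll":0},{"dx":0,"dy":0,"dz":-30,"roll":0},{"dx":0,"dy":0,"dz":-35,"roll":0},{"dx":-20,"dy":0,"dz":-30,"roll":0},{"dx":-30,"dy":0,"dz":0,"roll":0},{"dx":-40,"dy":0,"dz":0,"roll":0},{"dx":-40,"dy":0,"dz":0,"roll":0},{"dx":-40,"dy":0,"dz":0,"roll":0},{"dx":-40,"dy":0,"dz":0,"roll":0},{"dx":0,"dy":0,"dz":0,"roll":0}]'
python3 - <<'E'
from h import *
b=grab_frame('side'); crop(b,190,150,420,350,3,'s24.png')
b=grab_frame('top'); crop(b,215,170,415,310,4,'t24.png')
st()
E
```

```text
t: 48.8
tcp_pos: [0.6454, -0.0217, 0.1454]
orientation: [-3.142, 0.0, -0.02]
wrist_force: [1.1, -0.9, 0.5]
width: 0.0537
t: 50.0
tcp_pos: [0.4317, -0.0166, 0.2862]
orientation: [3.142, 0.001, -0.02]
wrist_force: [0.3, -0.4, 0.7]
width: 0.0536
50.1 [ 0.4357 -0.0176  0.2875] [ 3.141 -0.004 -0.021] [ 0.1  0.4 -0. ] 0.0535
```

View pics/s24.png

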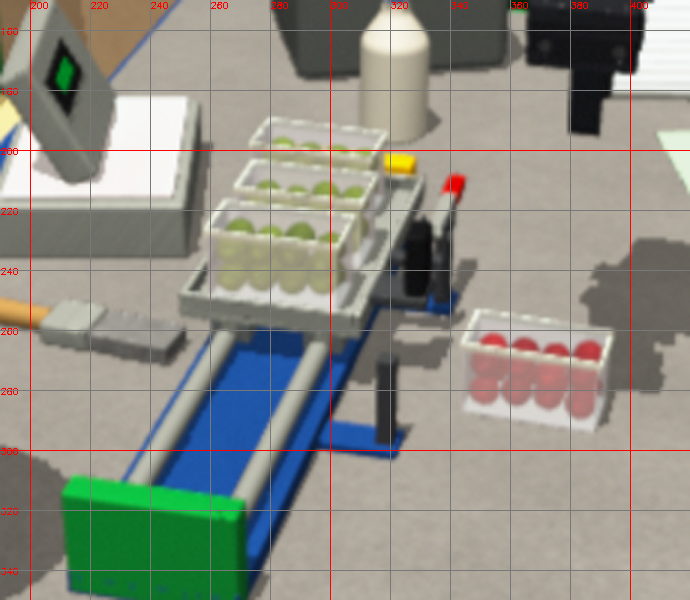

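View pics/t24.png

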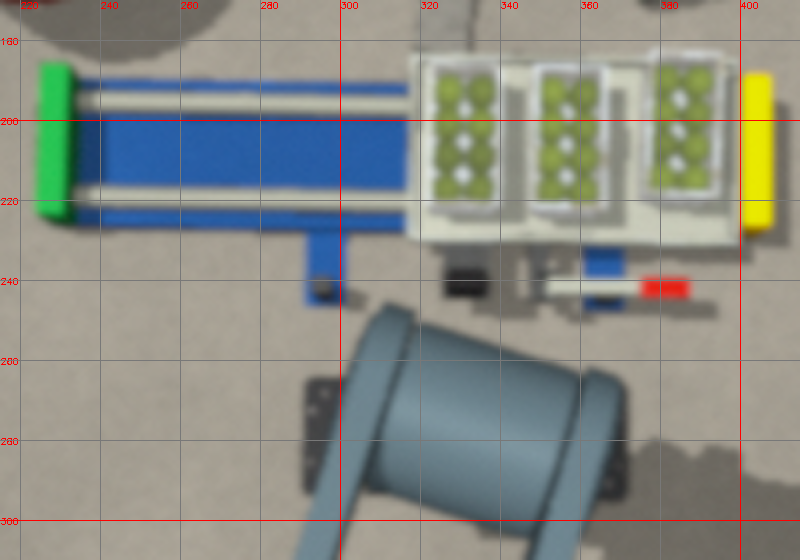

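```bash
python3 -m creep '[{"dx":27,"dy":19,"dz":0,"roll":0},{"dx":27,"dy":19,"dz":0,"roll":0},{"dx":27,"dy":19,"dz":0,"roll":0},{"dx":27,"dy":19,"dz":0,"roll":0},{"dx":27,"dy":19,"dz":0,"roll":0},{"dx":27,"dy":19,"dz":0,"roll":0},{"dx":27,"dy":19,"dz":0,"roll":0},{"dx":27,"dy":19,"dz":0,"roll":0},{"dx":0,"dy":0,"dz":0,"roll":0},{"dx":0,"dy":0,"dz":0,"roll":0}]' 66 15
python3 - <<'E'
from h import *
st();go(.6545,-.1713,.147,-.0196)
E
```

```text
t: 51.1
tcp_pos: [0.6493, -0.1741, 0.2851]
orientation: [-3.141, 0.001, -0.02]
wrist_force: [0.0, -0.6, 0.1]
width: 0.0583
51.1 [ 0.6493 -0.1741  0.2851] [-3.141e+00  1.000e-03 -2.000e-02] [ 0.  -0.6  0.1] 0.0583
tool shift mm [  5.2  -2.9 138.1] roll -0.0008
```

```bash
python3 -m creep '[{"dx":5,"dy":-3,"dz":25,"roll":0},{"dx":0,"dy":0,"dz":25,"roll":0},{"dx":0,"dy":0,"dz":22,"roll":0},{"dx":0,"dy":0,"dz":0,"roll":0},{"dx":0,"dy":0,"dz":0,"roll":0},{"dx":0,"dy":0,"dz":0,"roll":0}]'
python3 - <<'E'
from h import *
st();go(.6545,-.1713,.147,-.0196)
b=grab_frame('side'); crop(b,220,110,400,270,4,'s25.png')
b=grab_frame('top'); crop(b,300,150,440,260,5,'t25.png')
E
```

```text
t: 51.7
tcp_pos: [0.6543, -0.1709, 0.2159]
orientation: [3.14, -0.003, -0.02]
wrist_force: [-0.3, 0.5, 0.1]
width: 0.0582
51.7 [ 0.6543 -0.1709  0.2159] [ 3.14e+00 -3.00e-03 -2.00e-02] [-0.3  0.5  0.1] 0.0582
tool shift mm [ 0.1  0.3 68.9] roll -0.0001
```

View pics/s25.png

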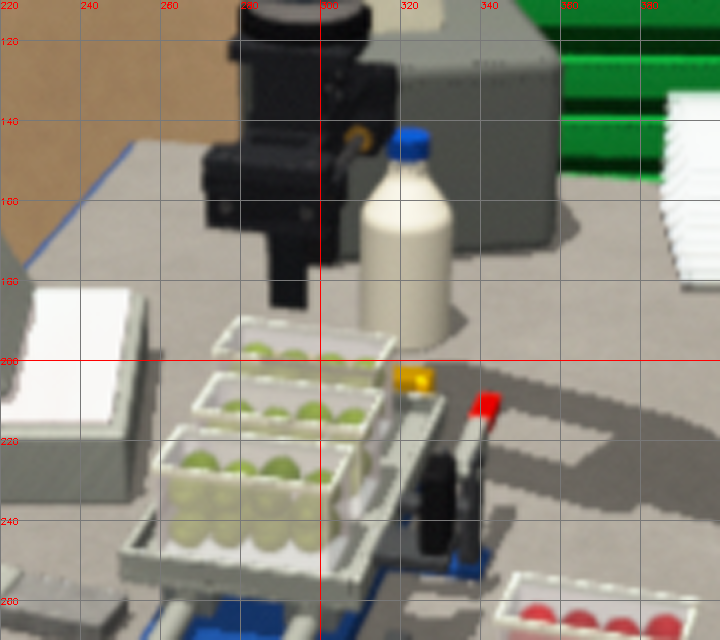

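View pics/t25.png

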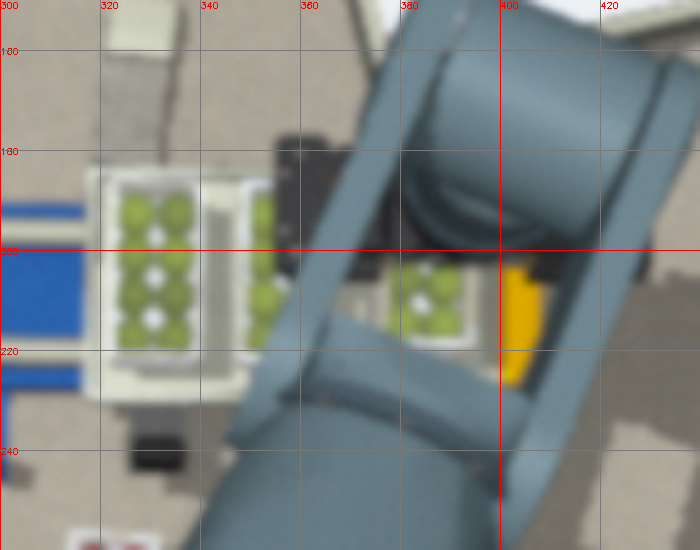

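```bash
python3 -m creep '[{"dx":0,"dy":0,"dz":15,"roll":0},{"dx":0,"dy":0,"dz":15,"roll":0},{"dx":0,"dy":0,"dz":8,"roll":0},{"dx":0,"dy":0,"dz":5,"roll":0}]'
```

```text
t: 52.2
tcp_pos: [0.6526, -0.1705, 0.1684]
orientation: [-3.14, 0.003, -0.02]
wrist_force: [-0.1, 0.8, 0.3]
width: 0.0584
```

```bash
python3 -m creep '[{"dx":0,"dy":0,"dz":7,"roll":0},{"dx":0,"dy":0,"dz":7,"roll":0},{"dx":0,"dy":0,"dz":6,"roll":0},{"dx":0,"dy":0,"dz":3,"roll":0},{"dx":0,"dy":0,"dz":0,"roll":0}]'
```

```text
t: 52.7
tcp_pos: [0.6532, -0.1708, 0.1471]
orientation: [-3.141, 0.001, -0.02]
wrist_force: [-0.9, -0.6, 0.9]
width: 0.0579
```

No contact. Grip, lift 3 mm, shift −9 mm in x, set down.

```bash
python3 -m creep '[{"dx":0,"dy":0,"dz":0,"roll":0},{"dx":0,"dy":0,"dz":0,"roll":0},{"dx":0,"dy":0,"dz":0,"roll":0},{"dx":0,"dy":0,"dz":0,"roll":0}]' 0 15
python3 -m creep '[{"dx":0,"dy":0,"dz":-2,"roll":0},{"dx":0,"dy":0,"dz":-2,"roll":0},{"dx":-2,"dy":0,"dz":0,"roll":0},{"dx":-3,"dy":0,"dz":0,"roll":0},{"dx":-3,"dy":0,"dz":0,"roll":0},{"dx":-1,"dy":0,"dz":0,"roll":0},{"dx":0,"dy":0,"dz":2,"roll":0},{"dx":0,"dy":0,"dz":1.5,"roll":0},{"dx":0,"dy":0,"dz":0.5,"roll":0},{"dx":0,"dy":0,"dz":0,"roll":0}]'
```

```text
t: 53.1
tcp_pos: [0.6537, -0.171, 0.148]
orientation: [3.141, -0.001, -0.02]
wrist_force: [0.2, -0.6, 0.1]
width: 0.0501
t: 54.1
tcp_pos: [0.6446, -0.1707, 0.148]
orientation: [3.141, -0.0, -0.02]
wrist_force: [-1.0, -1.0, 2.7]
width: 0.0501
```

```bash
python3 -m creep '[{"dx":0,"dy":0,"dz":0,"roll":0},{"dx":0,"dy":0,"dz":0,"roll":0},{"dx":0,"dy":0,"dz":0,"roll":0},{"dx":0,"dy":0,"dz":0,"roll":0}]' 63
python3 -m creep '[{"dx":0,"dy":0,"dz":-10,"roll":0},{"dx":0,"dy":0,"dz":-15,"roll":0},{"dx":0,"dy":0,"dz":-20,"roll":0},{"dx":0,"dy":0,"dz":-30,"roll":0},{"dx":0,"dy":0,"dz":-35,"roll":0},{"dx":-20,"dy":0,"dz":-30,"roll":0},{"dx":-30,"dy":0,"dz":0,"roll":0},{"dx":-40,"dy":0,"dz":0,"roll":0},{"dx":-40,"dy":0,"dz":0,"roll":0},{"dx":-40,"dy":0,"dz":0,"roll":0},{"dx":-40,"dy":0,"dz":0,"roll":0},{"dx":-30,"dy":0,"dz":0,"roll":0}]'
python3 -m creep '[{"dx":0,"dy":0,"dz":0,"roll":-0.136},{"dx":0,"dy":0,"dz":0,"roll":-0.136},{"dx":0,"dy":0,"dz":0,"roll":-0.136},{"dx":0,"dy":0,"dz":0,"roll":-0.136},{"dx":0,"dy":0,"dz":0,"roll":-0.136},{"dx":0,"dy":0,"dz":0,"roll":-0.136},{"dx":0,"dy":0,"dz":0,"roll":-0.136},{"dx":0,"dy":0,"dz":0,"roll":-0.136},{"dx":0,"dy":0,"dz":0,"roll":-0.136},{"dx":0,"dy":0,"dz":0,"roll":-0.136},{"dx":0,"dy":0,"dz":0,"roll":-0.136},{"dx":0,"dy":0,"dz":0,"roll":-0.075}]' 28
python3 - <<'E'
from h import *
b=grab_frame('side'); crop(b,190,150,420,350,3,'s26.png')
f=grab_frame('top'); crop(f,310,170,430,290,6,'t26.png')
print(pix2w(f,387.3,242,.091),pix2w(f,349.5,242,.091))
st(); go(.547,-.1615,.285,1.551)
E
```

```text
t: 54.5
tcp_pos: [0.6445, -0.1707, 0.1477]
orientation: [-3.142, -0.0, -0.02]
wrist_force: [-0.7, 0.7, 0.8]
width: 0.0554
t: 55.7
tcp_pos: [0.4028, -0.1656, 0.289]
orientation: [3.14, -0.001, -0.02]
wrist_force: [-0.4, -0.1, 0.7]
width: 0.0555
t: 56.9
tcp_pos: [0.4048, -0.166, 0.2894]
orientation: [3.14, 0.002, 1.556]
wrist_force: [0.3, -0.5, 0.4]
width: 0.0245
[ 0.54109585 -0.17655838  0.091     ] [ 0.54141795 -0.07205038  0.091     ]
57.0 [ 0.4048 -0.166   0.2892] [3.140e+00 1.000e-03 1.551e+00] [0.3 0.2 0.5] 0.0246
tool shift mm [  7.3 142.1   4.4] roll 0.0005
```

View pics/s26.png

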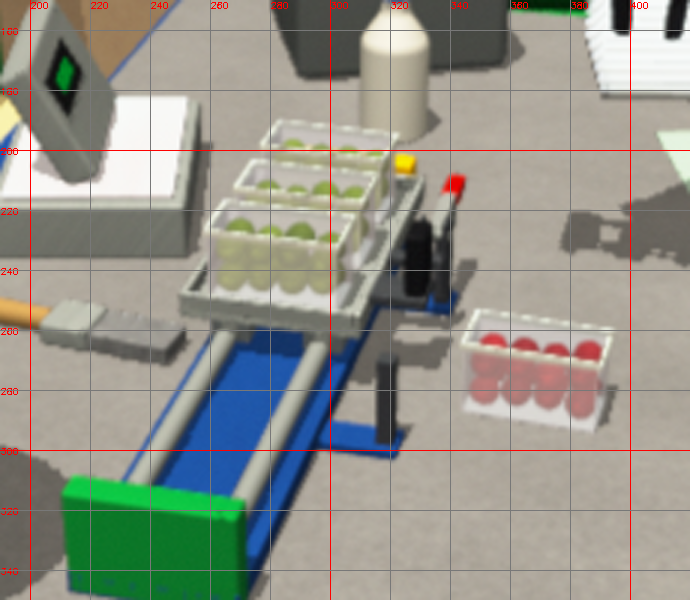

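View pics/t26.png

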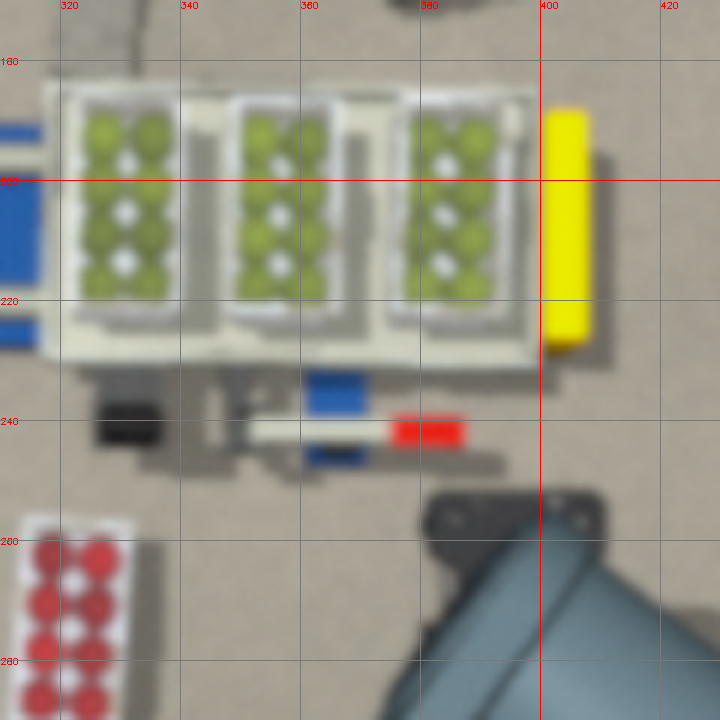

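```bash
python3 -m creep '[{"dx":2,"dy":28,"dz":0,"roll":0},{"dx":2,"dy":28,"dz":0,"roll":0},{"dx":2,"dy":28,"dz":10,"roll":0},{"dx":2,"dy":28,"dz":20,"roll":0},{"dx":2,"dy":28,"dz":20,"roll":0},{"dx":0,"dy":0,"dz":20,"roll":0},{"dx":0,"dy":0,"dz":20,"roll":0},{"dx":0,"dy":0,"dz":0,"roll":0},{"dx":0,"dy":0,"dz":0,"roll":0}]'
python3 - <<'E'
from h import *
b=grab_frame('side'); crop(b,260,110,420,260,5,'s27.png')
st(); go(.545,-.159,.141,1.551)
E
```

```text
t: 57.9
tcp_pos: [0.5449, -0.1587, 0.1985]
orientation: [3.141, 0.0, 1.55]
wrist_force: [0.5, 0.4, -0.1]
width: 0.0245
57.95 [ 0.5452 -0.159   0.1992] [3.14e+00 1.00e-03 1.55e+00] [ 0.2 -0.6  0. ] 0.0246
tool shift mm [-0.  -0.3 58.2] roll -0.0011
```

View pics/s27.png

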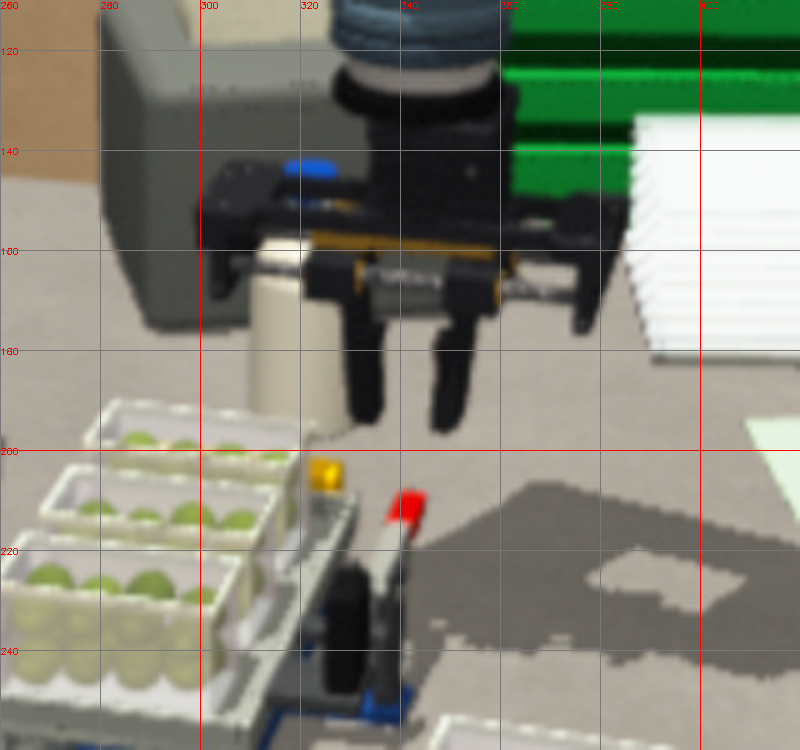

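```bash
python3 -m creep '[{"dx":0,"dy":0,"dz":18,"roll":0},{"dx":0,"dy":0,"dz":18,"roll":0},{"dx":0,"dy":0,"dz":12,"roll":0},{"dx":0,"dy":0,"dz":7,"roll":0},{"dx":0,"dy":0,"dz":3,"roll":0},{"dx":0,"dy":0,"dz":0,"roll":0}]'
python3 - <<'E'
from h import *
b=grab_frame('side'); crop(b,260,130,400,260,5,'s28.png')
st(); go(.545,-.159,.141,1.551)
E
```

```text
t: 58.55
tcp_pos: [0.5449, -0.1588, 0.14]
orientation: [3.141, 0.0, 1.551]
wrist_force: [0.6, 0.3, -0.2]
width: 0.025
58.6 [ 0.5451 -0.1588  0.1403] [3.141 0.    1.551] [ 0.4  0.9 -0. ] 0.0251
tool shift mm [-0.2 -0.1 -0.7] roll -0.0002
```

View pics/s28.png

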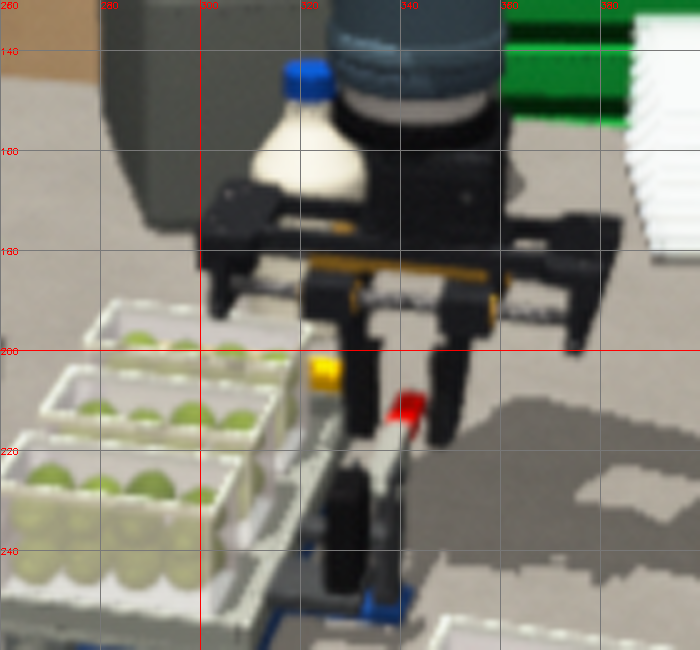

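Fingers straddle the red tip. Grip lightly and swing it up along its arc.

```bash
python3 -m creep '[{"dx":0,"dy":0,"dz":1,"roll":0},{"dx":0,"dy":0,"dz":0,"roll":0},{"dx":0,"dy":0,"dz":0,"roll":0},{"dx":0,"dy":0,"dz":0,"roll":0},{"dx":0,"dy":0,"dz":0,"roll":0}]' 0 15
python3 -m creep '[{"dx":0.5,"dy":0,"dz":-5.7,"roll":0},{"dx":0.5,"dy":0,"dz":-5.7,"roll":0},{"dx":1.2,"dy":0,"dz":-5.5,"roll":0},{"dx":1.3,"dy":0,"dz":-5.5,"roll":0},{"dx":2.1,"dy":0,"dz":-5.2,"roll":0},{"dx":2.1,"dy":0,"dz":-5.2,"roll":0}]'
```

```text
t: 59.1
tcp_pos: [0.5442, -0.1589, 0.1392]
orientation: [-3.14, 0.0, 1.551]
wrist_force: [-5.5, -0.4, 5.5]
width: 0.0138
t: 59.7
tcp_pos: [0.5444, -0.1506, 0.1717]
orientation: [-3.14, -0.0, 1.551]
wrist_force: [-4.2, -1.4, -4.9]
width: 0.014
```

```bash
python3 -m creep '[{"dx":2.8,"dy":0,"dz":-5,"roll":0},{"dx":2.8,"dy":0,"dz":-5,"roll":0},{"dx":3.6,"dy":0,"dz":-4.5,"roll":0},{"dx":3.6,"dy":0,"dz":-4.5,"roll":0},{"dx":4.2,"dy":0,"dz":-3.9,"roll":0},{"dx":4.2,"dy":0,"dz":-3.9,"roll":0},{"dx":1.5,"dy":0,"dz":-1.1,"roll":0},{"dx":1.5,"dy":0,"dz":-1.1,"roll":0}]'
python3 - <<'E'
from h import *
b=grab_frame('side'); crop(b,260,110,400,260,5,'s29.png')
E
```

```text
t: 60.5
tcp_pos: [0.5449, -0.1265, 0.2007]
orientation: [-3.14, 0.0, 1.551]
wrist_force: [-6.4, -2.0, -3.8]
width: 0.0137
```

View pics/s29.png

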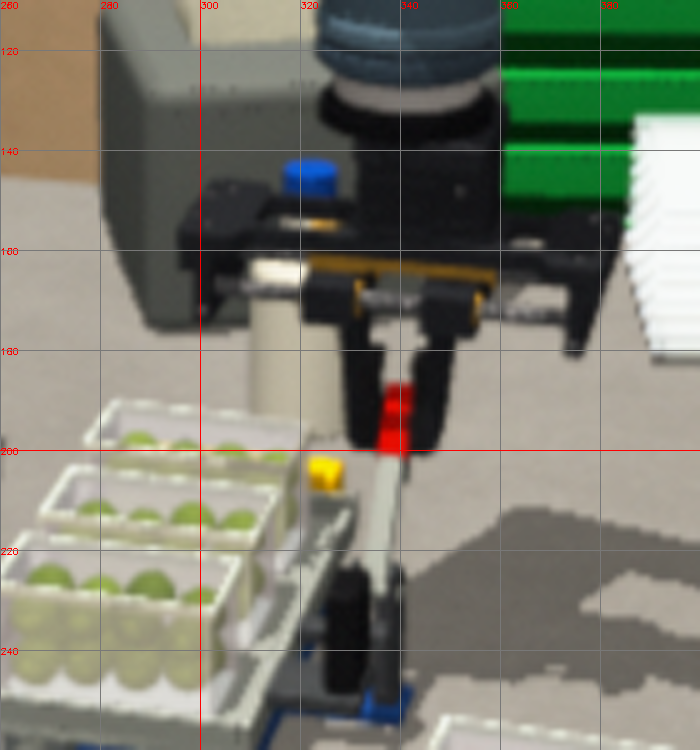

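```bash
python3 -m creep '[{"dx":0,"dy":0,"dz":0,"roll":0},{"dx":0,"dy":0,"dz":0,"roll":0},{"dx":0,"dy":0,"dz":0,"roll":0},{"dx":0,"dy":0,"dz":-10,"roll":0},{"dx":0,"dy":0,"dz":-20,"roll":0},{"dx":0,"dy":0,"dz":-30,"roll":0},{"dx":10,"dy":0,"dz":-15,"roll":0}]' 30
python3 -m creep '[{"dx":30,"dy":0.5,"dz":0,"roll":0},{"dx":30,"dy":0.5,"dz":0,"roll":0},{"dx":30,"dy":0.5,"dz":0,"roll":0},{"dx":0,"dy":0,"dz":25,"roll":0},{"dx":0,"dy":0,"dz":25,"roll":0},{"dx":0,"dy":0,"dz":0,"roll":0},{"dx":0,"dy":0,"dz":0,"roll":0}]' 50
python3 - <<'E'
from h import *
b=grab_frame('side'); crop(b,230,110,400,270,5,'s30.png')
st(); go(.547,-.025,.146,1.551)
E
```

```text
t: 61.25
tcp_pos: [0.5467, -0.1176, 0.279]
orientation: [3.137, 0.002, 1.55]
wrist_force: [-0.5, -0.1, 1.3]
width: 0.0264
t: 61.95
tcp_pos: [0.5488, -0.0264, 0.2259]
orientation: [-3.141, -0.0, 1.551]
wrist_force: [0.2, -0.5, 0.5]
width: 0.044
62.0 [ 0.5494 -0.0267  0.2267] [3.14  0.    1.551] [ 0.9 -0.3  0.4] 0.0439
tool shift mm [ 1.7 -2.5 80.7] roll -0.0001
```

View pics/s30.png

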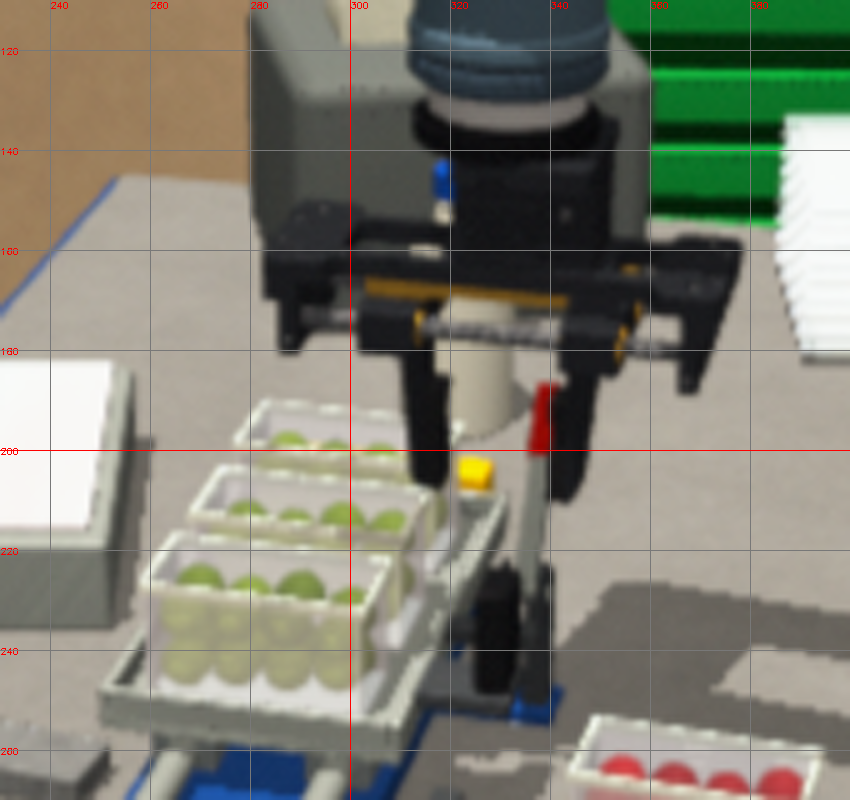

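```bash
python3 -m creep '[{"dx":1.5,"dy":-2.5,"dz":20,"roll":0},{"dx":0,"dy":0,"dz":20,"roll":0},{"dx":0,"dy":0,"dz":20,"roll":0},{"dx":0,"dy":0,"dz":13,"roll":0},{"dx":0,"dy":0,"dz":7,"roll":0},{"dx":0,"dy":0,"dz":0,"roll":0},{"dx":0,"dy":0,"dz":0,"roll":0}]' 42
python3 - <<'E'
from h import *
b=grab_frame('side'); crop(b,230,110,400,270,5,'s31.png')
st(); go(.547,-.025,.146,1.551)
E
```

```text
t: 62.7
tcp_pos: [0.547, -0.0254, 0.1464]
orientation: [3.14, 0.0, 1.551]
wrist_force: [0.4, 0.0, 0.2]
width: 0.0373
62.75 [ 0.5471 -0.0254  0.1466] [3.14  0.    1.551] [-0.8 -0.1 -1. ] 0.037
tool shift mm [ 0.4 -0.1  0.6] roll -0.0001
```

View pics/s31.png

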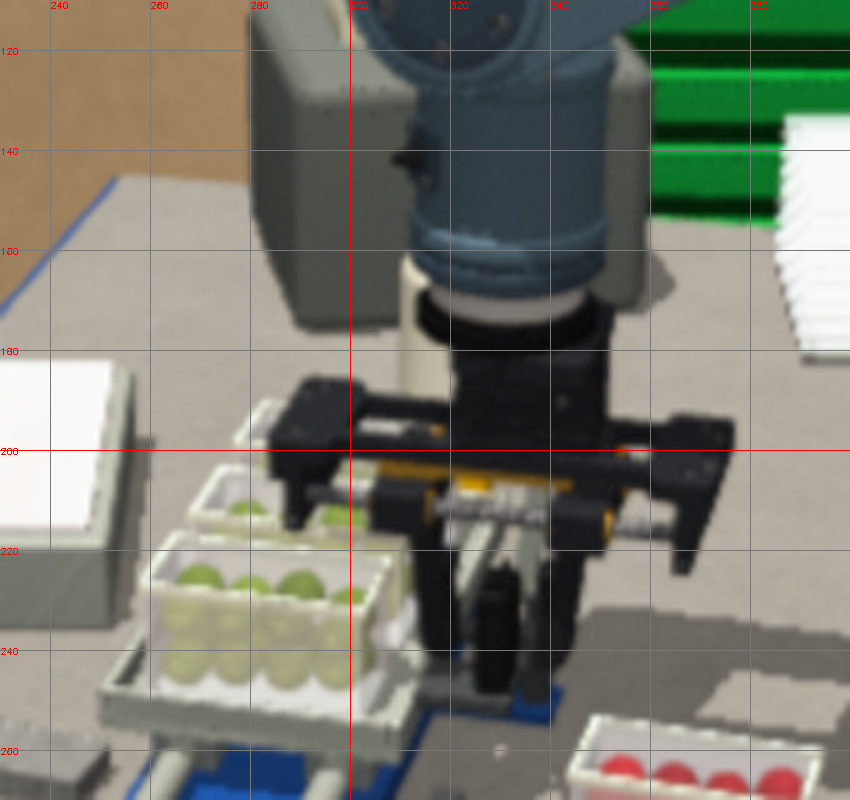

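```bash
python3 -m creep '[{"dx":0,"dy":0,"dz":0,"roll":0},{"dx":0,"dy":0,"dz":0,"roll":0},{"dx":0,"dy":0,"dz":0,"roll":0},{"dx":0,"dy":0,"dz":0,"roll":0},{"dx":0,"dy":0,"dz":0,"roll":0}]' 0 25
python3 -m creep '[{"dx":1,"dy":0,"dz":0,"roll":0},{"dx":1.5,"dy":0,"dz":0,"roll":0},{"dx":2,"dy":0,"dz":0,"roll":0},{"dx":2.5,"dy":0,"dz":0,"roll":0},{"dx":3,"dy":0,"dz":0,"roll":0},{"dx":3.5,"dy":0,"dz":0,"roll":0},{"dx":4,"dy":0,"dz":0,"roll":0},{"dx":4,"dy":0,"dz":0,"roll":0},{"dx":4,"dy":0,"dz":0,"roll":0},{"dx":4,"dy":0,"dz":0,"roll":0},{"dx":4,"dy":0,"dz":0,"roll":0},{"dx":4,"dy":0,"dz":0,"roll":0}]'
```

```text
t: 63.25
tcp_pos: [0.5465, -0.0253, 0.1459]
orientation: [3.141, 0.0, 1.551]
wrist_force: [-0.3, 0.5, 3.1]
width: 0.0159
t: 64.45
tcp_pos: [0.5473, 0.012, 0.1459]
orientation: [3.141, 0.001, 1.551]
wrist_force: [-1.6, -3.4, 4.6]
width: 0.0156
```

```bash
python3 -m creep '[{"dx":4,"dy":0,"dz":0,"roll":0},{"dx":4,"dy":0,"dz":0,"roll":0},{"dx":4,"dy":0,"dz":0,"roll":0},{"dx":4,"dy":0,"dz":0,"roll":0},{"dx":4,"dy":0,"dz":0,"roll":0},{"dx":4,"dy":0,"dz":0,"roll":0},{"dx":4,"dy":0,"dz":0,"roll":0},{"dx":4,"dy":0,"dz":0,"roll":0},{"dx":4,"dy":0,"dz":0,"roll":0},{"dx":4,"dy":0,"dz":0,"roll":0},{"dx":4,"dy":0,"dz":0,"roll":0},{"dx":4,"dy":0,"dz":0,"roll":0}]'
```

```text
t: 65.65
tcp_pos: [0.5482, 0.06, 0.1459]
orientation: [3.141, 0.001, 1.551]
wrist_force: [-2.1, -4.6, 5.4]
width: 0.0157
```

```bash
python3 -m creep '[{"dx":4,"dy":0,"dz":0,"roll":0},{"dx":4,"dy":0,"dz":0,"roll":0},{"dx":4,"dy":0,"dz":0,"roll":0},{"dx":4,"dy":0,"dz":0,"roll":0},{"dx":4,"dy":0,"dz":0,"roll":0},{"dx":4,"dy":0,"dz":0,"roll":0},{"dx":4,"dy":0,"dz":0,"roll":0},{"dx":4,"dy":0,"dz":0,"roll":0},{"dx":4,"dy":0,"dz":0,"roll":0},{"dx":4,"dy":0,"dz":0,"roll":0},{"dx":4,"dy":0,"dz":0,"roll":0},{"dx":4,"dy":0,"dz":0,"roll":0}]'
```

```text
t: 66.85
tcp_pos: [0.5492, 0.108, 0.1459]
orientation: [3.141, 0.001, 1.551]
wrist_force: [-0.7, -4.7, 6.3]
width: 0.0159
```

```bash
python3 -m creep '[{"dx":4,"dy":0,"dz":0,"roll":0},{"dx":4,"dy":0,"dz":0,"roll":0},{"dx":4,"dy":0,"dz":0,"roll":0},{"dx":4,"dy":0,"dz":0,"roll":0},{"dx":4,"dy":0,"dz":0,"roll":0},{"dx":4,"dy":0,"dz":0,"roll":0},{"dx":4,"dy":0,"dz":0,"roll":0},{"dx":4,"dy":0,"dz":0,"roll":0},{"dx":4,"dy":0,"dz":0,"roll":0},{"dx":4,"dy":0,"dz":0,"roll":0},{"dx":4,"dy":0,"dz":0,"roll":0},{"dx":4,"dy":0,"dz":0,"roll":0}]'
```

```text
t: 68.05
tcp_pos: [0.5501, 0.1561, 0.1459]
orientation: [3.141, 0.001, 1.551]
wrist_force: [-1.7, -4.7, 5.3]
width: 0.0161
```

```bash
python3 -m creep '[{"dx":4,"dy":0,"dz":0,"roll":0},{"dx":4,"dy":0,"dz":0,"roll":0},{"dx":4,"dy":0,"dz":0,"roll":0},{"dx":4,"dy":0,"dz":0,"roll":0},{"dx":4,"dy":0,"dz":0,"roll":0},{"dx":4,"dy":0,"dz":0,"roll":0},{"dx":4,"dy":0,"dz":0,"roll":0},{"dx":4,"dy":0,"dz":0,"roll":0},{"dx":3.5,"dy":0,"dz":0,"roll":0},{"dx":3,"dy":0,"dz":0,"roll":0},{"dx":2.5,"dy":0,"dz":0,"roll":0},{"dx":2,"dy":0,"dz":0,"roll":0}]'
```

```text
t: 69.25
tcp_pos: [0.551, 0.1991, 0.1459]
orientation: [3.141, 0.001, 1.551]
wrist_force: [-1.2, -3.5, 6.9]
width: 0.0159
```

```bash
python3 -m creep '[{"dx":1.5,"dy":0,"dz":0,"roll":0},{"dx":1.5,"dy":0,"dz":0,"roll":0},{"dx":1.5,"dy":0,"dz":0,"roll":0},{"dx":1.5,"dy":0,"dz":0,"roll":0},{"dx":1.5,"dy":0,"dz":0,"roll":0},{"dx":1.5,"dy":0,"dz":0,"roll":0},{"dx":1.5,"dy":0,"dz":0,"roll":0},{"dx":1,"dy":0,"dz":0,"roll":0}]'
```

```text
t: 70.05
tcp_pos: [0.5512, 0.2106, 0.1459]
orientation: [3.141, 0.0, 1.551]
wrist_force: [-1.5, -3.1, 5.5]
width: 0.016
```

```bash
python3 -m creep '[{"dx":1,"dy":0,"dz":0,"roll":0},{"dx":1,"dy":0,"dz":0,"roll":0},{"dx":1,"dy":0,"dz":0,"roll":0},{"dx":1,"dy":0,"dz":0,"roll":0}]'
```

```text
t: 70.45
tcp_pos: [0.5513, 0.2145, 0.1459]
orientation: [3.141, 0.001, 1.551]
wrist_force: [-1.3, -4.1, 5.4]
width: 0.0158
```

```bash
python3 -m creep '[{"dx":1,"dy":0,"dz":0,"roll":0},{"dx":1,"dy":0,"dz":0,"roll":0}]'
```

```text
t: 70.65
tcp_pos: [0.5513, 0.215, 0.1459]
orientation: [-3.141, 0.004, 1.551]
wrist_force: [-1.5, -15.3, 9.3]
width: 0.0159
```

```bash
python3 -m creep '[{"dx":1,"dy":0,"dz":0,"roll":0},{"dx":1,"dy":0,"dz":0,"roll":0},{"dx":0,"dy":0,"dz":0,"roll":0}]'
```

```text
t: 70.95
tcp_pos: [0.5514, 0.2152, 0.1459]
orientation: [-3.14, 0.007, 1.551]
wrist_force: [-3.2, -18.9, 10.4]
width: 0.0158
```

```bash
python3 -m creep '[{"dx":-1.5,"dy":0,"dz":0,"roll":0},{"dx":0,"dy":0,"dz":0,"roll":0},{"dx":0,"dy":0,"dz":0,"roll":0},{"dx":0,"dy":0,"dz":0,"roll":0}]' 42
python3 -m creep '[{"dx":0,"dy":0,"dz":-10,"roll":0},{"dx":0,"dy":0,"dz":-20,"roll":0},{"dx":0,"dy":0,"dz":-30,"roll":0},{"dx":0,"dy":0,"dz":-30,"roll":0},{"dx":0,"dy":0,"dz":-30,"roll":0},{"dx":0,"dy":0,"dz":-20,"roll":0},{"dx":0,"dy":0,"dz":0,"roll":0}]'
python3 -m creep '[{"dx":-27,"dy":0,"dz":0,"roll":0},{"dx":-27,"dy":0,"dz":0,"roll":0},{"dx":-27,"dy":0,"dz":0,"roll":0},{"dx":-25,"dy":0,"dz":10,"roll":0},{"dx":0,"dy":0,"dz":15,"roll":0},{"dx":0,"dy":0,"dz":0,"roll":0},{"dx":0,"dy":0,"dz":0,"roll":0}]' 0
python3 - <<'E'
from h import *
b=grab_frame('side'); crop(b,190,130,400,350,3,'s32.png')
st(); go(.551,.1085,.155,1.551)
E
```

```text
t: 71.35
tcp_pos: [0.5509, 0.2177, 0.1452]
orientation: [-3.141, -0.0, 1.551]
wrist_force: [0.8, 0.5, 0.3]
width: 0.0369
t: 72.05
tcp_pos: [0.5527, 0.2178, 0.29]
orientation: [3.134, -0.002, 1.551]
wrist_force: [-0.5, 0.1, 1.1]
width: 0.0369
t: 72.75
tcp_pos: [0.5485, 0.112, 0.2595]
orientation: [-3.139, -0.0, 1.551]
wrist_force: [-0.3, 0.2, 1.1]
width: 0.0004
72.8 [0.5489 0.1122 0.2601] [-3.141 -0.     1.552] [ 0.2 -0.1 -0.3] 0.0006
tool shift mm [ -3.7   2.3 105.1] roll 0.0009
```

View pics/s32.png

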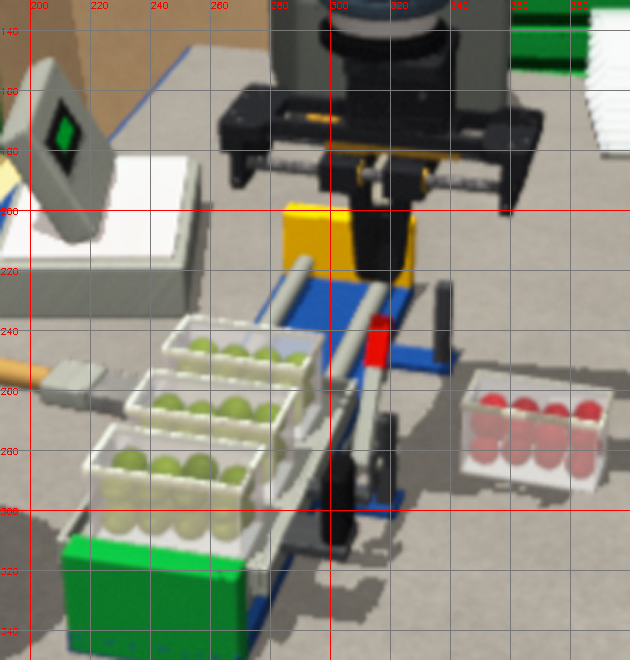

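```bash
python3 -m creep '[{"dx":-3.5,"dy":1.5,"dz":10,"roll":0},{"dx":0,"dy":0,"dz":10,"roll":0},{"dx":0,"dy":0,"dz":10,"roll":0},{"dx":0,"dy":0,"dz":10,"roll":0},{"dx":0,"dy":0,"dz":10,"roll":0},{"dx":0,"dy":0,"dz":10,"roll":0}]'
python3 -m creep '[{"dx":0,"dy":0,"dz":8,"roll":0},{"dx":0,"dy":0,"dz":8,"roll":0},{"dx":0,"dy":0,"dz":8,"roll":0},{"dx":0,"dy":0,"dz":7,"roll":0},{"dx":0,"dy":0,"dz":6,"roll":0},{"dx":0,"dy":0,"dz":4,"roll":0}]'
```

```text
t: 73.4
tcp_pos: [0.5509, 0.1075, 0.2002]
orientation: [3.14, -0.0, 1.55]
wrist_force: [-0.0, 0.1, 1.8]
width: 0.0004
t: 74.0
tcp_pos: [0.5504, 0.1076, 0.1589]
orientation: [-3.141, 0.0, 1.551]
wrist_force: [0.5, -0.7, 2.6]
width: 0.0006
```

```bash
python3 -m creep '[{"dx":0,"dy":0,"dz":1.5,"roll":0},{"dx":0,"dy":0,"dz":1,"roll":0},{"dx":0,"dy":0,"dz":1,"roll":0},{"dx":0,"dy":0,"dz":1,"roll":0}]'
```

```text
t: 74.4
tcp_pos: [0.5506, 0.1077, 0.1553]
orientation: [3.141, 0.0, 1.551]
wrist_force: [-2.5, -1.6, 9.7]
width: 0.0004
```

```bash
python3 -m creep '[{"dx":0,"dy":0,"dz":1,"roll":0},{"dx":0,"dy":0,"dz":0.7,"roll":0},{"dx":0,"dy":0,"dz":0,"roll":0}]'
python3 -m creep '[{"dx":0,"dy":0,"dz":-10,"roll":0},{"dx":0,"dy":0,"dz":-20,"roll":0},{"dx":0,"dy":0,"dz":-30,"roll":0},{"dx":0,"dy":-20,"dz":-40,"roll":0},{"dx":0,"dy":-30,"dz":-40,"roll":0},{"dx":-10,"dy":-30,"dz":0,"roll":0},{"dx":-40,"dy":-30,"dz":0,"roll":0},{"dx":-40,"dy":-30,"dz":0,"roll":0},{"dx":-40,"dy":-30,"dz":0,"roll":0},{"dx":-40,"dy":0,"dz":0,"roll":0},{"dx":-40,"dy":0,"dz":0,"roll":0},{"dx":0,"dy":0,"dz":0,"roll":0}]'
python3 - <<'E'
from h import *
b=grab_frame('side'); crop(b,190,170,400,370,3,'s33.png')
f=grab_frame('top'); crop(f,215,160,415,310,4,'t33.png')
cv2.imwrite('pics/tfull.png',f['image'])
E
```

```text
t: 74.7
tcp_pos: [0.5507, 0.1077, 0.1551]
orientation: [3.141, 0.0, 1.551]
wrist_force: [-7.5, -2.3, 14.7]
width: 0.0006
t: 75.9
tcp_pos: [0.3763, -0.1026, 0.2941]
orientation: [3.14, 0.002, 1.545]
wrist_force: [0.1, 0.1, 0.4]
width: 0.0004
```

View pics/s33.png

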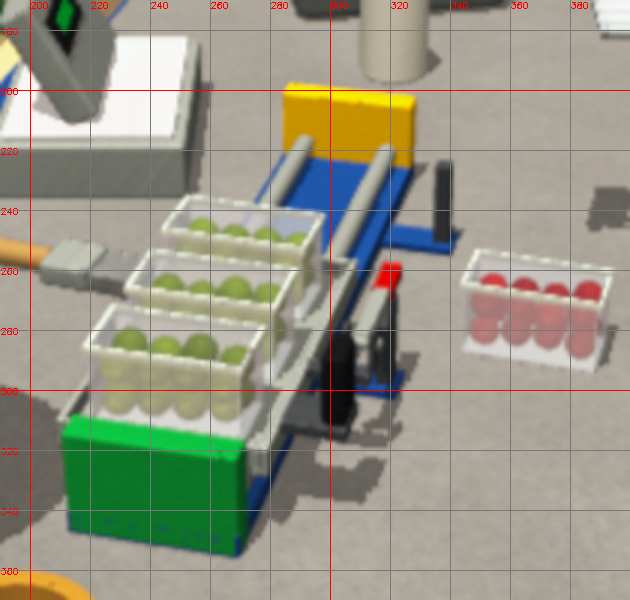

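View pics/t33.png

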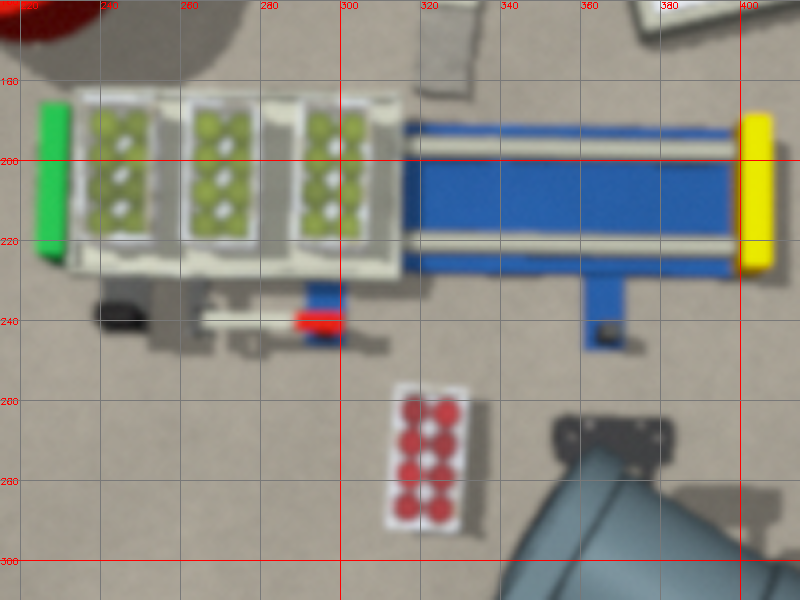

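```bash
python3 -m creep '[{"dx":0,"dy":0,"dz":0,"roll":0},{"dx":0,"dy":0,"dz":0,"roll":0},{"dx":0,"dy":0,"dz":0,"roll":0},{"dx":0,"dy":0,"dz":0,"roll":0},{"dx":0,"dy":0,"dz":0,"roll":0}]'
python3 - <<'E'
from h import *
f=grab_frame('side'); print(np.abs(f['image'][220:350,200:340].astype(int)-0).mean()); st()
print(ticket.hand_in())
E
```

```text
t: 76.5
tcp_pos: [0.3765, -0.0984, 0.2933]
orientation: [-3.142, -0.0, 1.552]
wrist_force: [0.3, 0.6, 0.8]
width: 0.0005
129.0052197802198
76.55 [ 0.3764 -0.0985  0.2933] [-3.142 -0.     1.552] [ 0.4 -0.4 -0.1] 0.0008
the job is handed in; nothing more can be done
None
```

I finished the job in the order asked and handed it in at 76.6 s; the hand-in reports no verdict.

- **Empty stroke:** I drove the carriage by its handle at about 40 mm/s, slowing to 10–15 mm/s before each stop. It went to the green stop and then back to the yellow stop. Drag read about 3.5–5 N at each check along the way, with no sticky spots.
- **Loading:** With the brake pressed down, I set the three green punnets upright in the tray; only three were present. The first one ended up about 1 cm off, close to the far rim, after I let go of it. I think that was the announced knock, so I gripped it again, lifted it slightly and moved it back 9 mm.
- **Final run:** I swung the brake lever fully up and ran the loaded carriage gently to the green stop. The brake then went down to the same height as at the yellow end.

**Last checks:** The final pictures show the carriage at the green stop, the lever down, and all three punnets upright, flat and inside the rim. The red punnet and the bottle are where they were. The tape is only partly in the last side view and looks undisturbed. The gripper was clear, with no contact force.

**Disagreement:** The camera put the tray and handle 3–4 mm nearer in x than the gripper did. I used the gripper reading for the tray and handle, and it was within all clearances.

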